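# Crank the screw stage to its pointer and put the crank away

## Task

Fit the loose crank fully home on the square end of the stage's vertical drive shaft and wind it clockwise, keeping the crank home on the shaft, until the white index line on the carriage stands level with the yellow pointer. Then lift the crank off without turning the shaft away again and lay it in the blue tray, flat and with its handle up. Leave the bottle, the lens tube, the screwdriver and the spanner where they are.

Things in the scene. Friction and masses are not known exactly. Their poses are not given: they have to be found in the camera images.
- crank_hub (a point): centre (half-way up) of the loose steel crank's hub, a square block 34 x 34 mm, 38 mm high. In its underside, on its axis, a socket 18 x 18 mm and 26 mm deep, sides parallel to the hub's. x points along the arm to the handle, z up when it lies flat, as it starts. The two sides facing +y and -y are free to grip (34 mm wide)
- crank_handle (a point): centre of the crank's upright handle, a black sleeve 22 mm in diameter that revolves freely on its pin, so a gripper can hold it without turning while the crank goes round. It is 80 mm along the hub's +x from the hub's axis and 42 mm above the crank's underside; the sleeve spans 14 to 70 mm above the underside. Axes as crank_hub
- shaft_top (a point): centre of the top of the square steel shaft end, 106 mm above the bench, pointing up from a gearbox (top 100 x 100 mm, 26 mm below this point). 16 x 16 mm, 22 mm tall, top 4 mm tapered to 11 mm; it rises from a round collar 44 mm wide. x and y: normals of the square, turning with it. Crank fully home: underside on the collar, hub centre 3 mm below this point, 1 mm play each side
- drive_shaft (a joint): angle of the drive shaft in rad, growing clockwise seen from above; its slight friction is about 0.12 N m. One full turn clockwise moves the carriage 22 mm away from the gearbox. It stays where it is left
- carriage_index (a point): the end, next to the pointer, of the white line across the top of the dark carriage (100 x 96 mm) that slides along the stage; 54 mm above the bench. x points along the rails, away from the gearbox. The carriage and the red and metal fixtures on it stay below 85 mm above the bench; only the shaft moves it
- pointer_tip (a point): tip of the fixed yellow pointer at the side of the rails, 55 mm above the bench; x points along the rails, away from the gearbox. The index is level with it when both have the same place along x. At the start the index is some 48 to 70 mm short of it (2.2 to 3.2 turns)
- tray_in (a point): centre of the inner floor (4 to 5 mm above the bench) of the fixed blue tray, 220 mm along its x by 170 mm along its y outside, walls 4 mm thick, rim 20 mm above the bench
- crank: the whole crank, about 0.36 kg; origin on the hub's axis at the underside, axes as crank_hub. A flat arm 24 mm wide and 12 mm thick, its underside flush with the hub's, runs from the hub along +x and ends 96 mm from the hub's axis; the handle stands on it
- bottle: white bottle, 64 mm diameter, 150 mm high, origin under it; a bystander, leave it where it is
- lens_tube: upright aluminium tube, 50 mm diameter, 75 mm high, origin under it; a bystander, leave it where it is
- driver: screwdriver 190 mm long, lying; a bystander, leave it where it is
- spanner: spanner 160 mm long, lying; a bystander, leave it where it is
Not all that is in view belongs to the job. Of the things shaped like the crank, the bare steel one is meant.

How it is judged (in metres and radians):
On the way, in this order (a step that is already met when the one before it is completed fails the run):
1. the crank sits on the square shaft end, within 5 mm of fully home (horizontal distance between crank_hub and shaft_top below 0.006 m and z of crank_hub in the frame of shaft_top below 0.002 m and angle between crank_hub's own z axis and vertical below 0.15 rad), for 0.2 s.
2. the carriage has been wound until its index is within 3 mm of the pointer, the crank still home on the shaft (x of carriage_index in the frame of pointer_tip between -0.003 and 0.003 m and horizontal distance between crank_hub and shaft_top below 0.006 m and z of crank_hub in the frame of shaft_top below 0.002 m), for 0.3 s.
At the end, for the whole second after the job is handed in: The carriage's index is within 3 mm of the pointer along the rails, and the crank lies at rest flat on the floor of the tray (within 0.15 rad of level, hub and handle inside the walls), handle up (x of carriage_index in the frame of pointer_tip between -0.003 and 0.003 m and x of crank_hub in the frame of tray_in between -0.1 and 0.1 m and y of crank_hub in the frame of tray_in between -0.075 and 0.075 m and x of crank_handle in the frame of tray_in between -0.1 and 0.1 m and y of crank_handle in the frame of tray_in between -0.075 and 0.075 m and z of crank_hub in the frame of tray_in between 0.014 and 0.024 m and z of crank_handle in the frame of crank_hub above 0 m and angle between crank_hub's own z axis and vertical below 0.15 rad and linear speed of crank below 0.02 m/s); the robot touches nothing.
It fails at once if the shaft is turned (faster than 1 rad/s) while the crank is not on it: more than 13 mm short of home or more than 10 mm off its axis ((velocity of joint drive_shaft above 1 rad/s or velocity of joint drive_shaft below -1 rad/s) and (horizontal distance between crank_hub and shaft_top above 0.01 m or z of crank_hub in the frame of shaft_top above 0.01 m)).
It fails at once if the bottle, lens tube, screwdriver or spanner is moved by more than 30 mm (distance of any of bottle, lens_tube, driver, spanner from where it was at the start of the episode above 0.03 m).
It also fails if it takes over 72 s, if anything falls off the work surface, if the arm or the gripper's body presses on something with over 40 N, if the wrist force passes 120 N, or if a joint passes its speed limit or range.

## Robot

A 7-joint arm with a two-finger parallel gripper is mounted at the origin on the work surface. World frame = base frame: x ahead of the robot, y to its left, z up, the work surface at z = 0. Lengths are in m, angles in degrees, forces in N, time in s.
With the tool pointing down it reaches from about 0.425 to 0.875 m from the base axis. Payload 8.4 kg.
Tool frame: the origin (TCP) lies at the very end of the fingers, on their centre line; the grasp point (between the pads) lies 19 mm behind it; x points along the fingers, y is the direction in which the jaws open and shut, and the axes are right-handed (so a half turn about x gives the same grasp; the last joint's range is limited). The gripper opens to 85 mm and grips with 20 to 120 N. Pads are 22 mm wide; open, the fingers measure 114 mm over their backs; the gripper's body (76 mm by 85 mm) begins 54 mm behind the grasp point. The pads swing forward as they close: fully open they stand 13 mm farther back than shut.
Start: joints at [-5.684, 19.091, 2.286, 83.961, -0.768, 76.965, -3.352], TCP at [0.65, -0, 0.231] pointing down, gripper open.
Joint ranges: [-147.57, 147.57], [-21.85, 119.76], [-74.77, 79.35], [14.55, 137.4], [-85.83, 265.84], [4.83, 119.75], [-152.11, 152.11]. Speed limits (degrees/s): [127.2, 127.2, 159.86, 159.86, 180, 180, 180].

## Interface

Orientations are given as a 3x3 rotation matrix whose columns are the frame's x, y, z axes.
In Python, from cell import manip gives the robot as it stands.
- The arm moves only by the tool servo_tool, never from a script. Its argument "series" is a list of rows, each an object of numbers: "x", "y", "z": the shift along the tool's x, y, z in m; "yaw": the turn about the tool's x in rad; "hand": the finger opening in m, from 0 to 0.0854. In form: [{"x": .., "y": .., "z": .., "yaw": .., "hand": ..}, ...]. A call has 1 to 10 rows; each row shifts and turns the commanded pose from where the row before left it, along the tool's axes as they then stand; what a row does not reach is not made up. A row lasts 1/10 s, in which the tool goes at most 50 mm and 8.59 degrees, less where a joint would pass 70% of its speed; a pose out of reach is approached as far as the arm can. A call is refused whole if a number of a shift passes 0.05 or a number of a turn 0.15, either way. A call with a gripper value outside its range is refused whole. The fingers move at their own pace and stop on an object; "squeeze" is the grip in N (left out, the last holds). Time passes only in rows, so rows that do not move let the fingers close. It gives the time, the measured TCP pose, the force and the opening at its end, in the units of the state.
- manip.get_obs(): the state, without advancing time (a new reading comes with each control period).
- manip.camera(name): name is "scene" or "side" or "wrist"; returns the picture (384x512x3 uint8, red, green, blue); there is no depth.
- manip.camera_params(name): a dict with "vfov" (degrees; the focal length in pixels is half the picture's height over the tangent of half this angle, whatever the lens; pixels are square), "cx", "cy" (the principal point, pixels), "rvec" (rotation vector, rad) and "tvec" (3), from world to camera coordinates, as OpenCV has them; the wrist camera has in their place "tool_from_camera" (4x4, takes a point from camera to tool coordinates, whose origin is the TCP and whose axes are the tool frame's). Camera axes: x right, y down, z forward; pixel columns grow to the right and rows downward; lengths in m; the calibration is good to about 2 mm. A picture is of the moment at which its call begins: read the wrist's pose just before it. camera_params takes no time and is no camera call.
- manip.finish_job(): hands the job in, once; it reports no verdict.
The state is a dict: "clock": time; "q": joint angles; "joint_vel": joint speeds; "tau": joint torques, N m; "eef_pos": TCP position; "tcp_rot": TCP orientation; "wrist_force": force on the tool from outside, world axes, zero at the start; "torque": the same for the moment, N m; "opening": finger opening in m.
Only numpy, scipy, OpenCV 4.12 (cv2) and the standard library are available. Lean on these libraries where they do the work, as an engineer would, in place of code of your own. Each camera call takes 0.05 s, during which the arm holds its last target.

## Working session

There is one attempt and no reset: what is moved stays moved. The work goes in short steps, Python scripts to look and compute and a tool call to move; the robot and the scene stay as the last step left them, time stands still between calls to the robot, and variables do not carry over. Pictures are saved under pics/ and viewed, and the job is handed in when it is done.

Besides the shell and the picture viewer there is one more tool, called after "Call:" as name(argument=value, ...) on one line, values as JSON. servo_tool: Moves the arm, as the interface text tells. Its arguments: {"type":"object","properties":{"series":{"type":"array","items":{"type":"object","properties":{"x":{"type":"number"},"y":{"type":"number"},"z":{"type":"number"},"yaw":{"type":"number"},"hand":{"type":"number"}}}},"squeeze":{"type":"number"}},"required":["series"]}

```bash
mkdir -p pics; ls
cat > h.py <<'E'
import numpy as np,cv2
from cell import manip
def P(n):
    p=manip.camera_params(n); f=192/np.tan(np.radians(p['vfov'])/2)
    K=np.array([[f,0,p['cx']],[0,f,p['cy']],[0,0,1]])
    if n=='wrist':
        o=manip.get_obs(); T=np.eye(4);T[:3,:3]=np.array(o['tcp_rot']);T[:3,3]=o['eef_pos']
        W=T@np.array(p['tool_from_camera']); R=W[:3,:3].T; t=-R@W[:3,3]
    else:
        R=cv2.Rodrigues(np.array(p['rvec'],float))[0]; t=np.array(p['tvec'],float).ravel()
    return K,R,t,p
def back(cam,uv,z):
    K,R,t=cam[:3]; d=R.T@np.linalg.inv(K)@np.array([uv[0],uv[1],1.]); c=-R.T@t
    return c+d*(z-c[2])/d[2]
def proj(cam,X):
    K,R,t=cam[:3]; x=K@(R@np.array(X,float)+t); return x[:2]/x[2]
def shot(n,name):
    cam=P(n); im=np.array(manip.camera(n)); cv2.imwrite(f'pics/{name}.png',im[:,:,::-1]); return cam,im
def crop(name,out,u0,v0,u1,v1,s):
    im=cv2.imread(f'pics/{name}.png')[v0:v1,u0:u1]
    cv2.imwrite(f'pics/{out}.png',cv2.resize(im,None,fx=s,fy=s,interpolation=cv2.INTER_CUBIC))
E
python3 - <<'E'
from h import *
for n in ('scene','side','wrist'):
    c,im=shot(n,n+'0'); print(n,c[3])
    if n!='wrist': print(-c[1].T@c[2])
print(manip.get_obs())
E
```

```text
pics
scene {'vfov': 43.36323785689033, 'cx': 254.25031357288577, 'cy': 194.35691859451174, 'rvec': array([ 2.11593802,  0.6655209 , -0.32227846]), 'tvec': array([-0.48833283, -0.11829087,  1.96169818])}
[ 1.3306629  -1.09467504  1.06383468]
side {'vfov': 51.357241943752705, 'cx': 254.4242926204403, 'cy': 190.79055844714037, 'rvec': array([ 0.70876894, -2.71208636,  0.98561049]), 'tvec': array([0.51168314, 0.29047381, 1.38934988])}
[0.12268158 0.8347868  1.25082693]
wrist {'vfov': 67.25993729675123, 'cx': 257.1626664529992, 'cy': 194.93937188233545, 'tool_from_camera': array([[ 7.80372593e-04, -3.25912051e-01,  9.45399770e-01,
        -1.42051025e-01],
       [ 9.99999552e-01, -2.51365094e-04, -9.12095797e-04,
         1.80917002e-04],
       [ 5.34903514e-04,  9.45400059e-01,  3.25911709e-01,
        -8.41633759e-02],
       [ 0.00000000e+00,  0.00000000e+00,  0.00000000e+00,
         1.00000000e+00]])}
{'clock': 0.15, 'q': array([-5.68612286, 19.12185241,  2.2844192 , 83.99891753, -0.7687513 ,
       76.96459919, -3.35248928]), 'joint_vel': array([-0.01440833, -0.19184618, -0.10182784, -0.20744567,  0.09150951,
       -0.03691544,  0.13155811]), 'tau': array([ 1.83829346e-03, -6.59043789e+01,  1.36682332e+00, -4.05872834e+01,
        1.70135766e-02,  9.73434420e-03, -6.22943548e-05]), 'eef_pos': array([6.49653339e-01, 1.45582102e-05, 2.30636669e-01]), 'tcp_rot': array([[-1.22262517e-03,  9.99999252e-01,  1.42844840e-05],
       [-6.15290641e-05,  1.42092676e-05, -9.99999998e-01],
       [-9.99999251e-01, -1.22262605e-03,  6.15116455e-05]]), 'wrist_force': array([ 0.38001949, -0.12124829,  0.3360653 ]), 'torque': array([-0.01144061,  0.00690122, -0.00897828]), 'opening': 0.08521709384919732}
```

View pics/scene0.png

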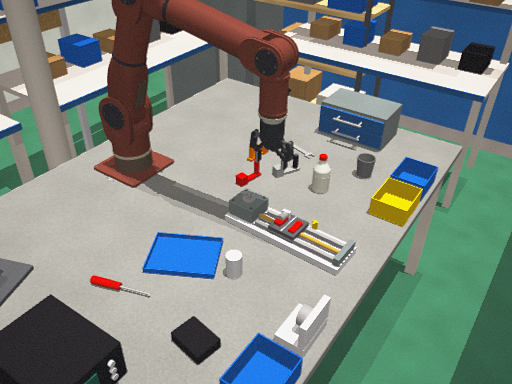

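View pics/side0.png

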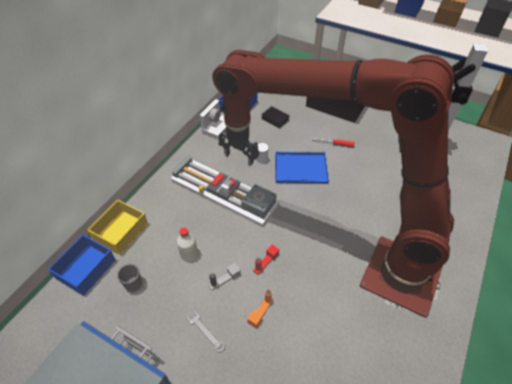

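View pics/wrist0.png

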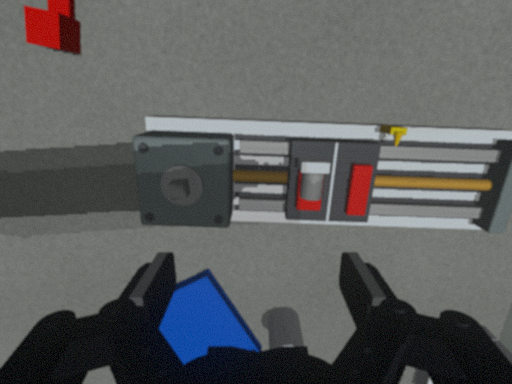

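Run:
```python
from h import *
crop('side0','c1',195,235,295,335,6)
crop('wrist0','c2',130,110,260,230,6)
crop('wrist0','c3',280,110,420,230,5)
s=P('side');w=P('wrist')
print('hub',back(s,(234,270),.038),'handle',back(s,(212,279),.07))
print('shaft',back(w,(178,182),.106)); 
for uv in((134,137),(232,137),(229,226),(140,224)):print(back(w,uv,.08))
for uv in ((275,153),(326,153),(328,183),(276,181)): print('tray',back(s,uv,.02))
for n,uv in (('lens',(263,160)),('bottle',(188,258)),('red',(267,260))): print(n,back(s,uv,0))
```

```text
hub [0.50466953 0.28817668 0.038     ] handle [0.54005234 0.36567212 0.07      ]
shaft [0.57320296 0.00540028 0.106     ]
[0.52574951 0.04477712 0.08      ]
[0.62415454 0.04475244 0.08      ]
[ 0.61797269 -0.05334057  0.08      ]
[ 0.51905379 -0.0509388   0.08      ]
tray [ 0.64956131 -0.29655775  0.02      ]
tray [ 0.45549663 -0.40583985  0.02      ]
tray [ 0.38098246 -0.24858631  0.02      ]
tray [ 0.57122906 -0.15402061  0.02      ]
lens [ 0.68389057 -0.25078651  0.        ]
bottle [0.68494025 0.31050987 0.        ]
red [0.43464673 0.17926484 0.        ]
```

View pics/c1.png

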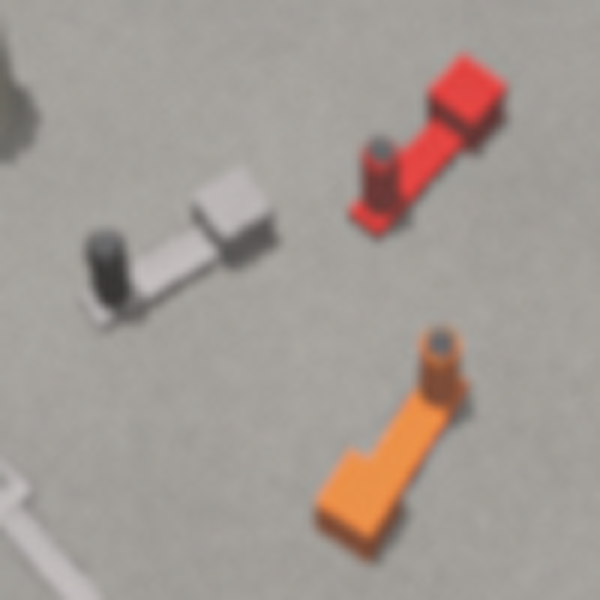

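View pics/c2.png

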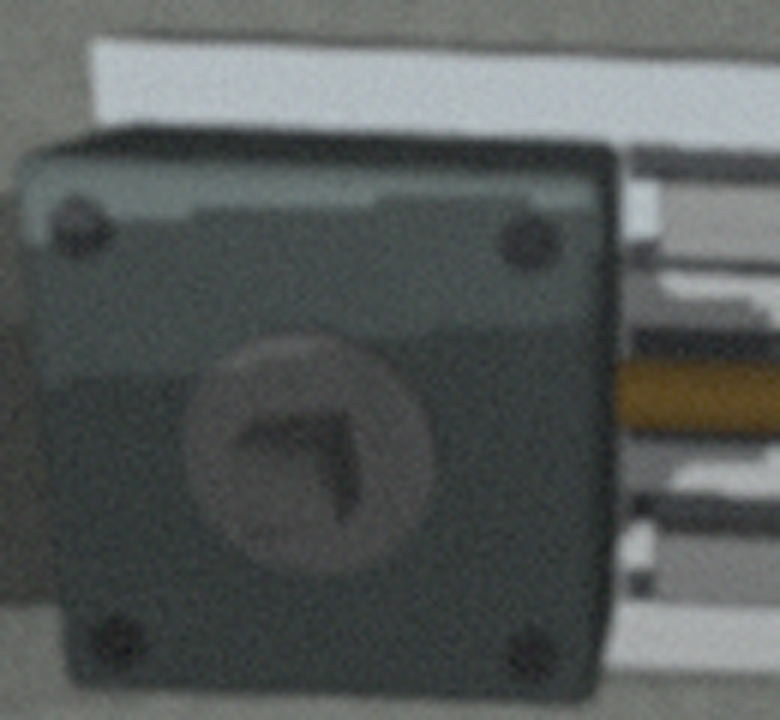

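View pics/c3.png

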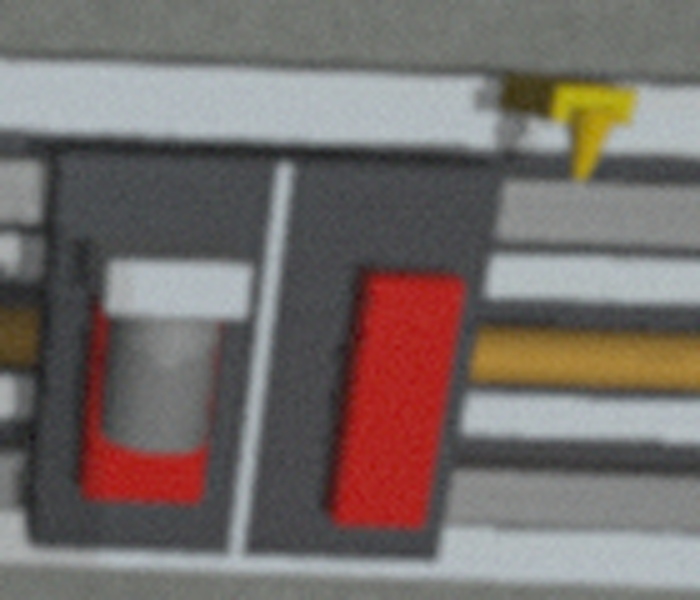

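Of the three crank shapes in the side view, grey with a black handle is at (225,275), all red at (267,260) and all orange at (260,310). The enlarged crop confirms that the grey one is the bare steel crank, with its hub at (234,270) and its handle at (212,279). The wrist view shows the shaft collar at (181,185), the index line at (335,150) and the pointer tip at (397,146). Next I move over the steel crank.

Call:
servo_tool(series=[{"y":-0.013,"z":-0.033},{"y":-0.013,"z":-0.033},{"y":-0.013,"z":-0.033},{"y":-0.013,"z":-0.033},{"y":-0.013,"z":-0.033},{"y":-0.013,"z":-0.033},{"y":-0.013,"z":-0.033},{"y":-0.013,"z":-0.033},{"y":-0.013,"z":-0.033},{"y":-0.013,"z":-0.033}])

```text
validation failed for argument at $.se...
```

Call:
servo_tool(series=[{"x":0},{"x":0}])

```text
validation failed for argument at $.se...
```

Run:
```python
from h import *
c,im=shot('wrist','wrist1'); np.savez('pics/w1.npz',K=c[0],R=c[1],t=c[2])
o=manip.get_obs();print(o['clock'],o['eef_pos'],o['tcp_rot'])
```

```text
0.2 [ 6.49726192e-01 -1.32928947e-05  2.30748747e-01] [[-1.00676625e-03  9.99999493e-01 -1.57475869e-06]
 [-6.88705974e-05 -1.64409611e-06 -9.99999998e-01]
 [-9.99999491e-01 -1.00676614e-03  6.88722178e-05]]
```

View pics/wrist1.png

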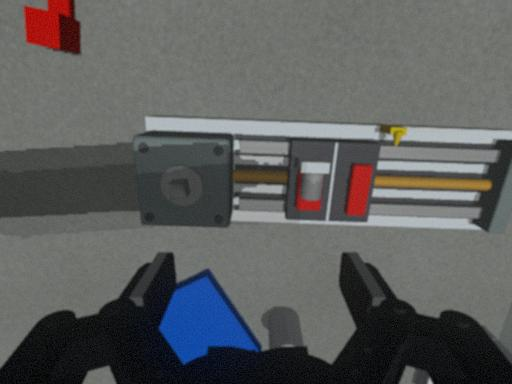

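The move was refused, so the picture is the same as before. Most likely every row needs all five fields.

Call:
servo_tool(series=[{"x":0,"y":-0.013,"z":-0.033,"yaw":0,"hand":0.085},{"x":0,"y":-0.013,"z":-0.033,"yaw":0,"hand":0.085},{"x":0,"y":-0.013,"z":-0.033,"yaw":0,"hand":0.085},{"x":0,"y":-0.013,"z":-0.033,"yaw":0,"hand":0.085},{"x":0,"y":-0.013,"z":-0.033,"yaw":0,"hand":0.085},{"x":0,"y":-0.013,"z":-0.033,"yaw":0,"hand":0.085},{"x":0,"y":-0.013,"z":-0.033,"yaw":0,"hand":0.085},{"x":0,"y":-0.013,"z":-0.033,"yaw":0,"hand":0.085},{"x":0,"y":-0.013,"z":-0.033,"yaw":0,"hand":0.085},{"x":0,"y":-0.013,"z":-0.033,"yaw":0,"hand":0.085}])

```text
clock: 1.2
eef_pos: [0.5192, 0.3311, 0.2312]
tcp_rot: [[-0.0, 1.0, -0.0], [-0.0, -0.0, -1.0], [-1.0, -0.0, 0.0]]
wrist_force: [0.4, 0.9, 0.6]
opening: 0.0852
```

Run:
```python
from h import *
c,im=shot('wrist','wrist1'); np.savez('pics/w1.npz',K=c[0],R=c[1],t=c[2])
o=manip.get_obs();print(o['clock'],o['eef_pos'],o['joint_vel'])
```

```text
1.25 [0.51531867 0.33825606 0.23110841] [ 1.06893519 -0.63856664 -0.39475412  1.14855532 -1.60779803 -0.11367454
  6.34409841]
```

View pics/wrist1.png

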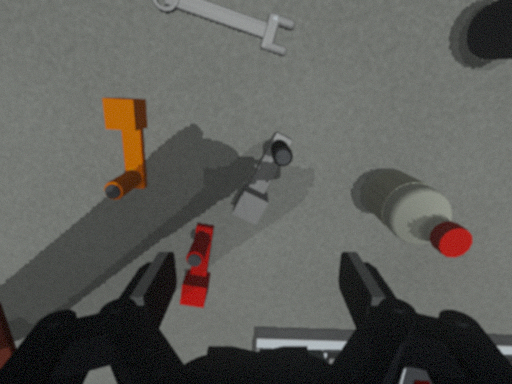

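Run:
```python
from h import *
manip.camera('wrist')
c,im=shot('wrist','wrist2'); np.savez('pics/w2.npz',K=c[0],R=c[1],t=c[2])
o=manip.get_obs();print(o['clock'],o['eef_pos'],np.abs(o['joint_vel']).max())
crop('wrist2','c4',210,110,320,240,6)
```

```text
1.35 [0.51811748 0.33292744 0.23099328] 3.0382506973030075
```

View pics/c4.png

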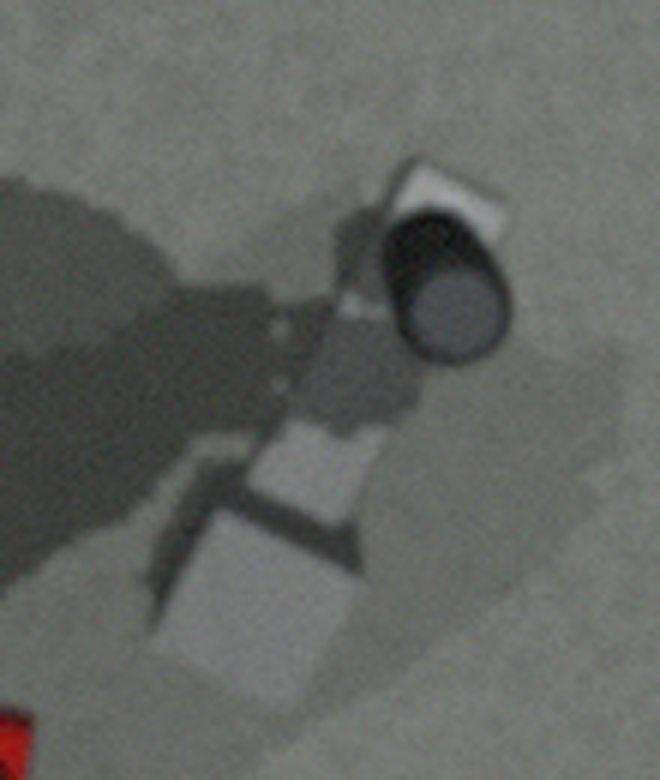

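```bash
cat >> h.py <<'E'
def uc(c,u0,v0,s): return (u0+(c[0]+.5)/s-.5, v0+(c[1]+.5)/s-.5)
def load(n):
    d=np.load(f'pics/{n}.npz'); return d['K'],d['R'],d['t']
E
python3 - <<'E'
from h import *
c=load('w2')
C=[back(c,uc(p,210,110,6),.038)[:2] for p in ((222,510),(360,583),(282,708),(153,637))]
C=np.array(C); print(C,C.mean(0)); print([np.linalg.norm(C[i]-C[i-1]) for i in range(4)])
a=[C[0]-C[3],C[1]-C[2]]; print([np.degrees(np.arctan2(v[1],v[0])) for v in a]); b=[C[0]-C[1],C[3]-C[2]]; print([np.degrees(np.arctan2(v[1],v[0]))-90 for v in b])
h=back(c,uc((460,310),210,110,6),.070)[:2]; d=h-C.mean(0); print(h,np.linalg.norm(d),np.degrees(np.arctan2(d[1],d[0])))
e=np.mean([back(c,uc(p,210,110,6),.012)[:2] for p in((425,168),(508,215))],0);d=e-C.mean(0);print(e,np.linalg.norm(d),np.degrees(np.arctan2(d[1],d[0])))
for n,p in (('red hub',(195,290)),('redtop',(205,228)),('or',(120,190))): print(n,back(c,p,.03))
E
```

```text
[[0.50315498 0.30543858]
 [0.53171893 0.28967703]
 [0.51573075 0.26102339]
 [0.48855297 0.27716433]] [0.50978941 0.28332583]
[np.float64(0.031822189501888795), np.float64(0.032624008366759084), np.float64(0.03281239081486046), np.float64(0.03160952137197472)]
[np.float64(62.68626894917672), np.float64(60.83932047180469)]
[np.float64(61.11014614528489), np.float64(59.29383327537465)]
[0.5469109  0.35430025] 0.08009602097768428 62.38924384778439
[0.55317207 0.36672646] 0.09400914364135404 62.51781523880317
red hub [0.42909771 0.15921049 0.03      ]
redtop [0.44821203 0.2560458  0.03      ]
or [0.34447195 0.30744076 0.03      ]
```

Call:
servo_tool(series=[{"x":0.02,"y":-0.004,"z":0.025,"yaw":0,"hand":0.085},{"x":0.02,"y":-0.004,"z":0.025,"yaw":0,"hand":0.085},{"x":0.02,"y":0,"z":0,"yaw":0.122,"hand":0.085},{"x":0.02,"y":0,"z":0,"yaw":0.122,"hand":0.085},{"x":0.02,"y":0,"z":0,"yaw":0.122,"hand":0.085},{"x":0.02,"y":0,"z":0,"yaw":0.122,"hand":0.085},{"x":0,"y":0,"z":0,"yaw":0,"hand":0.085},{"x":0,"y":0,"z":0,"yaw":0,"hand":0.085},{"x":0,"y":0,"z":0,"yaw":0,"hand":0.085}])

```text
clock: 2.25
eef_pos: [0.5128, 0.28, 0.1126]
tcp_rot: [[0.001, 0.884, -0.467], [0.001, -0.467, -0.884], [-1.0, 0.001, -0.001]]
wrist_force: [1.0, 0.3, -0.3]
opening: 0.0854
```

```bash
cat >> h.py <<'E'
def totool(dst):
    o=manip.get_obs(); return np.array(o['tcp_rot']).T@(np.array(dst)-o['eef_pos'])
def ang():
    y=np.array(manip.get_obs()['tcp_rot'])[:,1]; return np.degrees(np.arctan2(y[1],y[0]))
E
python3 - <<'E'
from h import *
c,im=shot('wrist','wrist3'); np.savez('pics/w3.npz',K=c[0],R=c[1],t=c[2])
o=manip.get_obs();print(o['eef_pos'],ang(),o['q'],totool([.510,.283,.012]))
E
```

```text
[0.5128146  0.28010192 0.11266317] -27.860130925712394 [-29.12032046  16.8515073   -4.59405108 101.33396906   1.5180041
  61.76510632 -62.09371912] [ 0.10066109 -0.0039449  -0.00108478]
```

View pics/wrist3.png

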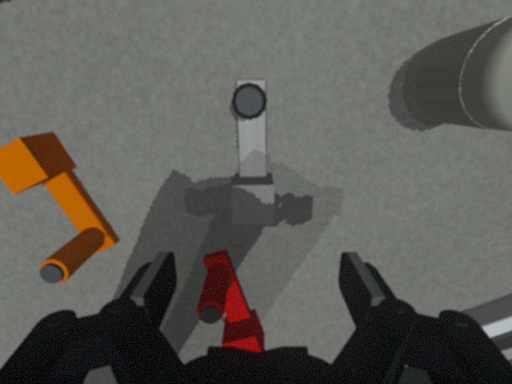

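Run:
```python
from h import *
c=load('w3')
h=back(c,(249.5,101),.07); g=back(c,(253.5,176),.038);print(h,'hub far edge z38?',g); d=(h-np.array([.51,.283,.07]))[:2];print(np.linalg.norm(d),np.degrees(np.arctan2(d[1],d[0])))
R=manip.get_obs()['tcp_rot']; A=np.array([.510,.283,.012])
for oy in (-.057,-.0425,.0425,.057): print(oy,proj(c,A+R[:,1]*oy), proj(c,A+R[:,1]*oy+[0,0,.06]))
crop('wrist3','c5',180,70,330,280,4)
```

```text
[0.54651826 0.35382547 0.07      ] hub far edge z38? [0.52200885 0.30354148 0.038     ]
0.07968582607372615 62.723957448528225
-0.057 [188.66025656 194.17288303] [169.23309768 222.12671228]
-0.0425 [204.97645414 194.17550821] [190.18367626 222.13133836]
0.0425 [300.64608396 194.19090087] [313.03526242 222.15846516]
0.057 [316.9701141 194.1935273] [333.9987567  222.16309409]
```

View pics/c5.png

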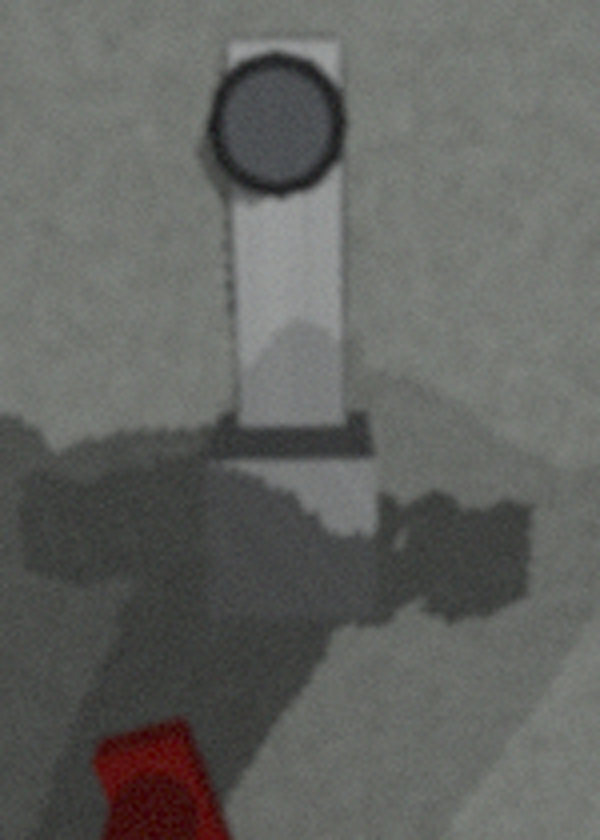

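Run:
```python
from h import *
c=load('w3')
C=np.array([back(c,uc(p,180,70,4),.038) for p in((208,458),(378,458),(380,618),(205,618))]);print(C,C.mean(0))
print([np.linalg.norm(C[i]-C[i-1]) for i in range(4)])
m=C.mean(0)[:2]; h=back(c,uc((278,124),180,70,4),.07)[:2];d=h-m;print(h,np.linalg.norm(d),np.degrees(np.arctan2(d[1],d[0])))
print(totool([*m,.012]))
```

```text
[[0.50374753 0.30574728 0.038     ]
 [0.53320034 0.29017296 0.038     ]
 [0.51808977 0.25930577 0.038     ]
 [0.48627637 0.27613077 0.038     ]] [0.5103285 0.2828392 0.038    ]
[np.float64(0.03438573280742788), np.float64(0.0333170762617062), np.float64(0.03436732295993776), np.float64(0.03598851250115885)]
[0.5464196 0.3541231] 0.0798997032993561 63.14686588629352
[ 0.10066148 -0.00357933 -0.00109613]
```

The hub is at (0.510, 0.283), pointing about 62.5°, and the sizes check out (34 mm sides, 80 mm to the handle). Both finger landing spots at pixels (205,194) and (300,194) are clear, so I descend and grip.

Call:
servo_tool(series=[{"x":0.02,"y":-0.0036,"z":-0.001,"yaw":0,"hand":0.085},{"x":0.025,"y":0,"z":0,"yaw":-0.005,"hand":0.085},{"x":0.025,"y":0,"z":0,"yaw":0,"hand":0.085},{"x":0.02,"y":0,"z":0,"yaw":0,"hand":0.07},{"x":0.01,"y":0,"z":0,"yaw":0,"hand":0.05},{"x":0,"y":0,"z":0,"yaw":0,"hand":0.02},{"x":0,"y":0,"z":0,"yaw":0,"hand":0.02},{"x":0,"y":0,"z":0,"yaw":0,"hand":0.02},{"x":0,"y":0,"z":0,"yaw":0,"hand":0.02}], squeeze=60)

```text
clock: 3.2
eef_pos: [0.5097, 0.2828, 0.0122]
tcp_rot: [[0.001, 0.886, -0.464], [0.001, -0.464, -0.886], [-1.0, 0.001, -0.001]]
wrist_force: [-1.3, -0.1, 0.5]
opening: 0.0327
```

Call:
servo_tool(series=[{"x":-0.03,"y":0,"z":0,"yaw":0,"hand":0.02},{"x":-0.045,"y":0,"z":0,"yaw":0,"hand":0.02},{"x":-0.045,"y":0,"z":0,"yaw":-0.12,"hand":0.02},{"x":-0.045,"y":0,"z":0,"yaw":-0.12,"hand":0.02},{"x":-0.04,"y":0,"z":0,"yaw":-0.12,"hand":0.02},{"x":0,"y":0,"z":0,"yaw":-0.122,"hand":0.02},{"x":0,"y":0.02,"z":0.033,"yaw":0,"hand":0.02},{"x":0,"y":0.02,"z":0.033,"yaw":0,"hand":0.02},{"x":0,"y":0.02,"z":0.033,"yaw":0,"hand":0.02},{"x":0,"y":0.02,"z":0.033,"yaw":0,"hand":0.02}])

```text
clock: 4.2
eef_pos: [0.5895, 0.149, 0.2166]
tcp_rot: [[0.0, 1.0, -0.001], [-0.0, -0.001, -1.0], [-1.0, 0.0, 0.0]]
wrist_force: [0.2, 1.1, -4.4]
opening: 0.0329
```

Call:
servo_tool(series=[{"x":0,"y":0.023,"z":0.033,"yaw":0,"hand":0.02},{"x":0,"y":0.024,"z":0.033,"yaw":0,"hand":0.02},{"x":0,"y":0.023,"z":0.033,"yaw":0,"hand":0.02},{"x":0,"y":0,"z":0,"yaw":0,"hand":0.02},{"x":0,"y":0,"z":0,"yaw":0,"hand":0.02},{"x":0,"y":0,"z":0,"yaw":0,"hand":0.02}])

```text
clock: 4.8
eef_pos: [0.6585, 0.0527, 0.2162]
tcp_rot: [[-0.001, 1.0, 0.0], [0.001, 0.0, -1.0], [-1.0, -0.001, -0.001]]
wrist_force: [-0.3, 0.1, -3.8]
opening: 0.033
```

Run:
```python
from h import *
c,im=shot('wrist','wrist4'); np.savez('pics/w4.npz',K=c[0],R=c[1],t=c[2])
o=manip.get_obs();print(o['eef_pos'],ang(),o['q'],o['opening'])
```

```text
[0.65845927 0.05304176 0.21635365] 0.05620096936728311 [-9.18095488 20.78001567  0.98159099 83.42560211 -0.40962044 75.81344208
 -8.10651885] 0.03317816247312618
```

View pics/wrist4.png

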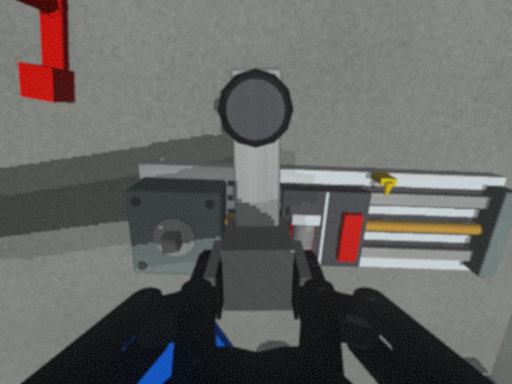

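Run:
```python
from h import *
crop('wrist4','c6',125,205,215,275,8)
crop('wrist4','c7',205,55,315,325,3)
```

```text
(no output)
```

View pics/c6.png

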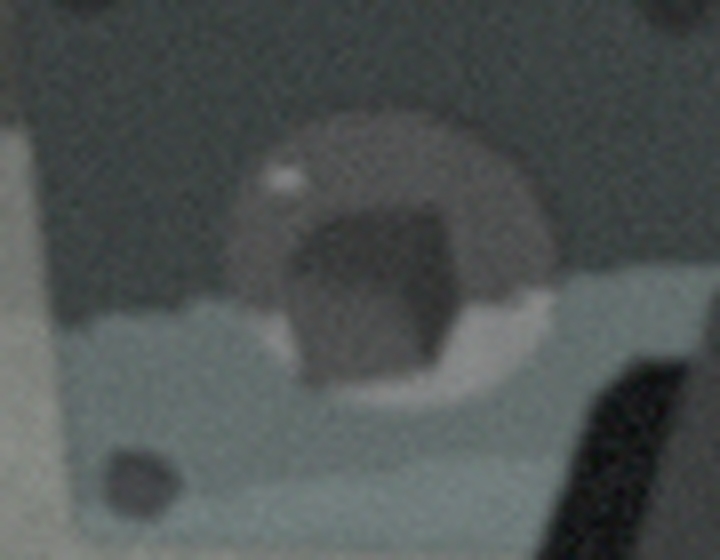

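View pics/c7.png

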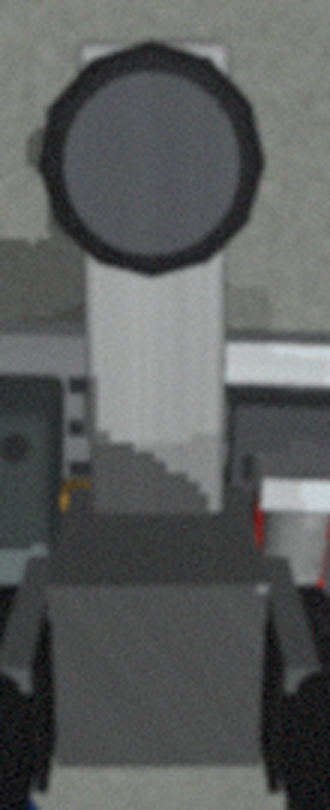

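```bash
cat > wf.py <<'E'
from h import *
def wire(c,x,y,th,img,u0,v0,s):
    t=np.radians(th);Rz=np.array([[np.cos(t),-np.sin(t)],[np.sin(t),np.cos(t)]])
    lv=[(.084,8),(.102,8),(.106,5.5)];P_=[]
    for z,h in lv:
        P_.append([proj(c,[*(np.array([x,y])+Rz@np.array([a,b])*h/1000),z]) for a,b in((-1,-1),(1,-1),(1,1),(-1,1))])
    P_=(np.array(P_)-[u0,v0]+.5)*s-.5
    P_=P_.astype(int)
    for k in range(3):
        for i in range(4): cv2.line(img,tuple(P_[k,i].tolist()),tuple(P_[k,(i+1)%4].tolist()),(0,255-60*k,80*k),1)
    for i in range(4):
        cv2.line(img,tuple(P_[0,i].tolist()),tuple(P_[1,i].tolist()),(0,255,255),1);cv2.line(img,tuple(P_[1,i].tolist()),tuple(P_[2,i].tolist()),(0,255,255),1)
    q=np.array([proj(c,[x+.022*np.cos(a),y+.022*np.sin(a),.084]) for a in np.linspace(0,6.283,60)])
    cv2.polylines(img,[(((q-[u0,v0]+.5)*s)).astype(int)],True,(255,100,0),1)
E
python3 - <<'E'
from wf import *
c=load('w4'); p=back(c,uc((393,257),125,205,8),.084);print(p, back(load('w1') if 0 else c,uc((370,330),125,205,8),.106))
im=cv2.imread('pics/wrist4.png')[205:275,125:215]
b=cv2.convertScaleAbs(cv2.resize(im,None,fx=8,fy=8,interpolation=cv2.INTER_CUBIC)[60:440,180:600].copy(),alpha=1.6)
rows=[]
for th in (0,8):
    a=cv2.convertScaleAbs(cv2.resize(im,None,fx=8,fy=8,interpolation=cv2.INTER_CUBIC),alpha=1.6)
    wire(c,p[0],p[1],th,a,125,205,8); rows.append(a[60:440,180:580])
cv2.imwrite('pics/c8.png',np.hstack(rows))
E
```

```text
[ 0.56999165 -0.00427582  0.084     ] [ 0.57333355 -0.0029619   0.106     ]
```

View pics/c8.png

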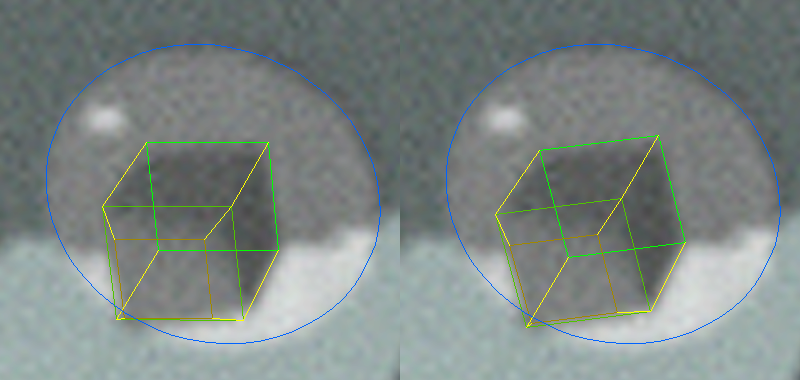

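Run:
```python
from wf import *
c=load('w4'); p=[.570,-.0043]
im=cv2.imread('pics/wrist4.png')
r=[]
for th in (None,4,6,9):
    a=cv2.convertScaleAbs(cv2.resize(im[222:260,152:188],None,fx=11,fy=11,interpolation=cv2.INTER_CUBIC),alpha=2.0,beta=-60)
    if th is not None: wire(c,p[0],p[1]+.0005,th,a,152,222,11)
    r.append(a[:,:390])
cv2.imwrite('pics/c9.png',cv2.resize(np.vstack([np.hstack(r[:2]),np.hstack(r[2:])]),None,fx=.7,fy=.7))
```

```text
(no output)
```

View pics/c9.png

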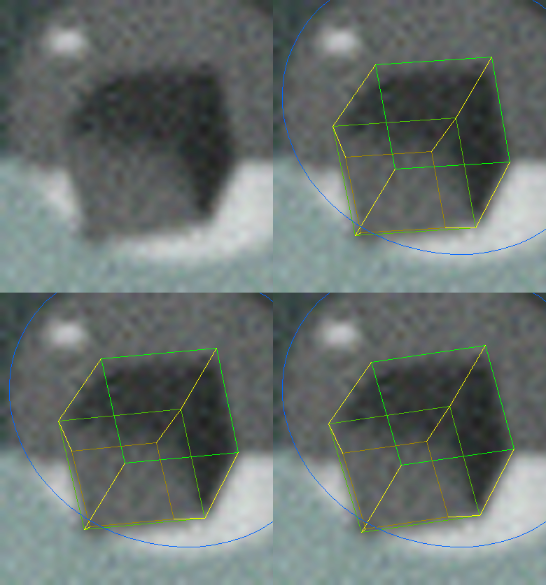

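Run:
```python
from h import *
c=load('w4'); o=manip.get_obs(); R=o['tcp_rot'];p=o['eef_pos']
for zz in (.026,):
  C=np.array([R.T@(back(c,uc(q,205,55,3),p[2]+zz)-p) for q in((50,587),(265,585),(262,765),(57,765))]);print(C.round(4),C.mean(0).round(4),np.linalg.norm(C[0]-C[1]),np.linalg.norm(C[0]-C[3]))
h=R.T@(back(c,uc((152,157),205,55,3),p[2]+.058)-p);print(h)
e=[R.T@(back(c,uc(q,205,55,3),p[2]-.0)-p) for q in((83,43),(227,43))];print(e)
```

```text
[[-0.026  -0.0162 -0.0173]
 [-0.026   0.0164 -0.0176]
 [-0.026   0.0172  0.0158]
 [-0.026  -0.0164  0.0158]] [-0.026   0.0002 -0.0008] 0.03259016175767398 0.03306806987092715
[-0.05793484 -0.00030951 -0.08082324]
[array([ 8.10111267e-05, -1.10737601e-02, -9.51828830e-02]), array([ 7.23735211e-05,  1.06361841e-02, -9.51560670e-02])]
```

Both the shaft and the hub in the grip are measured. The shaft square is at (0.570, -0.0045), turned about 6°, and the hub sits 0.8 mm off the TCP. I now move above the shaft.

Call:
servo_tool(series=[{"x":0,"y":0,"z":0,"yaw":-0.105,"hand":0.02},{"x":0.02,"y":-0.031,"z":0.016,"yaw":0,"hand":0.02},{"x":0.025,"y":-0.031,"z":0.016,"yaw":0,"hand":0.02},{"x":0.025,"y":-0.032,"z":0.017,"yaw":0,"hand":0.02},{"x":0,"y":0,"z":0,"yaw":0,"hand":0.02},{"x":0,"y":0,"z":0,"yaw":0,"hand":0.02},{"x":0,"y":0,"z":0,"yaw":0,"hand":0.02}])

```text
clock: 5.55
eef_pos: [0.5717, -0.0056, 0.1476]
tcp_rot: [[0.002, 0.994, 0.106], [0.001, 0.106, -0.994], [-1.0, 0.002, -0.0]]
wrist_force: [0.0, 0.6, -4.3]
opening: 0.0329
```

Run:
```python
from h import *
o=manip.get_obs();print(o['eef_pos'],ang(),totool([.570,-.0053,.096]),o['wrist_force'],o['torque'])
for n in('scene','side'):
    c,im=shot(n,n+'5')
crop('scene5','c10',200,150,300,230,6);crop('side5','c11',200,140,300,230,6)
s=P('side');print(proj(s,[.570,-.0045,.106]))
```

```text
[ 0.57173568 -0.00555545  0.1475541 ] 6.066465818347674 [ 0.05154993 -0.00182599 -0.00041614] [ 0.04638693  0.57974959 -4.30081762] [-0.11502986 -0.04965259  0.00352486]
[258.92571538 192.15504404]
```

View pics/c10.png

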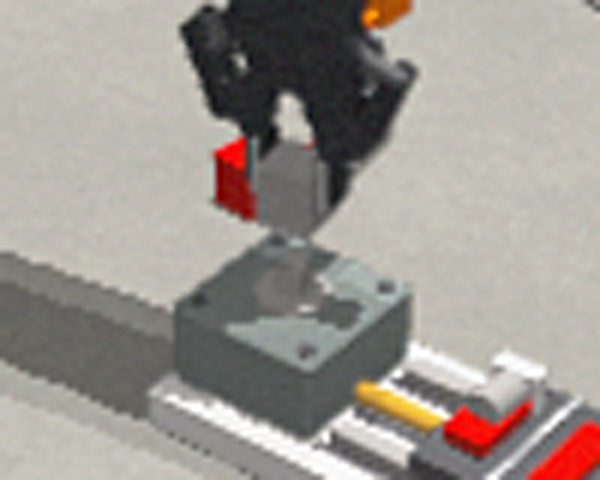

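View pics/c11.png

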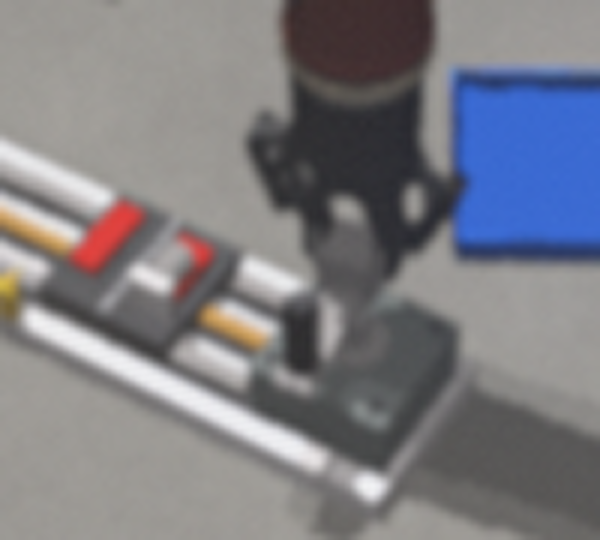

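Call:
servo_tool(series=[{"x":0.012,"y":-0.0016,"z":-0.0004,"yaw":0,"hand":0.02},{"x":0.012,"y":0,"z":0,"yaw":0,"hand":0.02},{"x":0.006,"y":0,"z":0,"yaw":0,"hand":0.02},{"x":0.004,"y":0,"z":0,"yaw":0,"hand":0.02},{"x":0,"y":0,"z":0,"yaw":0,"hand":0.02},{"x":0,"y":0,"z":0,"yaw":0,"hand":0.02}])

```text
clock: 6.25
eef_pos: [0.569, -0.0066, 0.1122]
tcp_rot: [[-0.0, 0.995, 0.104], [0.0, 0.104, -0.995], [-1.0, -0.0, -0.0]]
wrist_force: [1.2, 1.3, -5.0]
opening: 0.0332
```

Call:
servo_tool(series=[{"x":0.003,"y":0,"z":0,"yaw":0,"hand":0.02},{"x":0.003,"y":0,"z":0,"yaw":0,"hand":0.02},{"x":0.002,"y":0,"z":0,"yaw":0,"hand":0.02},{"x":0,"y":0,"z":0,"yaw":0,"hand":0.02}])

```text
clock: 6.65
eef_pos: [0.569, -0.0066, 0.104]
tcp_rot: [[-0.0, 0.995, 0.104], [0.0, 0.104, -0.995], [-1.0, -0.0, -0.0]]
wrist_force: [2.5, 2.5, -6.6]
opening: 0.0329
```

Call:
servo_tool(series=[{"x":0.003,"y":0,"z":0,"yaw":0,"hand":0.02},{"x":0.003,"y":0,"z":0,"yaw":0,"hand":0.02},{"x":0.002,"y":0,"z":0,"yaw":0,"hand":0.02},{"x":0.001,"y":0,"z":0,"yaw":0,"hand":0.02},{"x":0,"y":0,"z":0,"yaw":0,"hand":0.02},{"x":0,"y":0,"z":0,"yaw":0,"hand":0.02}])

```text
clock: 7.25
eef_pos: [0.5691, -0.0066, 0.0962]
tcp_rot: [[0.0, 0.995, 0.104], [0.0, 0.104, -0.995], [-1.0, 0.0, -0.0]]
wrist_force: [-3.5, 3.2, 6.7]
opening: 0.0331
```

The crank is home: contact came at TCP z = 0.0962, about 11 N, which is the expected height. I release, rise 11 mm and slide 80 mm along the arm to straddle the handle.

Call:
servo_tool(series=[{"x":0,"y":0,"z":0,"yaw":0,"hand":0.075},{"x":0,"y":0,"z":0,"yaw":0,"hand":0.075},{"x":-0.005,"y":0,"z":0,"yaw":0,"hand":0.075},{"x":-0.006,"y":0,"z":-0.01,"yaw":0,"hand":0.075},{"x":0,"y":0,"z":-0.03,"yaw":0,"hand":0.075},{"x":0,"y":0,"z":-0.03,"yaw":0,"hand":0.075},{"x":0,"y":0,"z":-0.011,"yaw":0,"hand":0.075},{"x":0,"y":0,"z":0,"yaw":0,"hand":0.06},{"x":0,"y":0,"z":0,"yaw":0,"hand":0.06},{"x":0,"y":0,"z":0,"yaw":0,"hand":0.06}])

```text
clock: 8.25
eef_pos: [0.5608, 0.072, 0.1064]
tcp_rot: [[0.0, 0.995, 0.102], [-0.001, 0.102, -0.995], [-1.0, 0.0, 0.001]]
wrist_force: [0.4, -0.3, 1.1]
opening: 0.0602
```

Run:
```python
from h import *
o=manip.get_obs();print(o['eef_pos'],ang(),o['wrist_force'],o['q'])
c,im=shot('wrist','wrist6'); np.savez('pics/w6.npz',K=c[0],R=c[1],t=c[2])
shot('side','side6');crop('side6','c12',200,140,300,230,6)
```

```text
[0.56081642 0.07204082 0.10639584] 5.8455346951818195 [ 0.40225144 -0.31624811  1.10678573] [-10.31589657  15.16957247  -1.7811342  104.3308549    0.58286239
  60.51001292  -6.47642478]
```

View pics/wrist6.png

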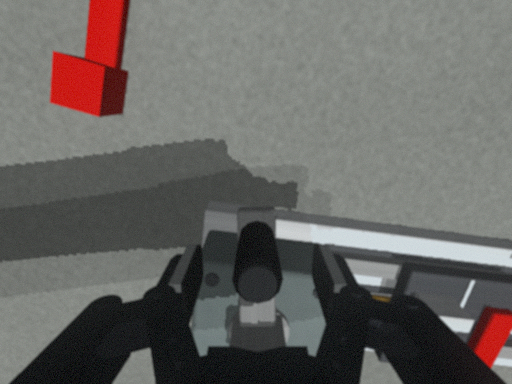

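View pics/c12.png

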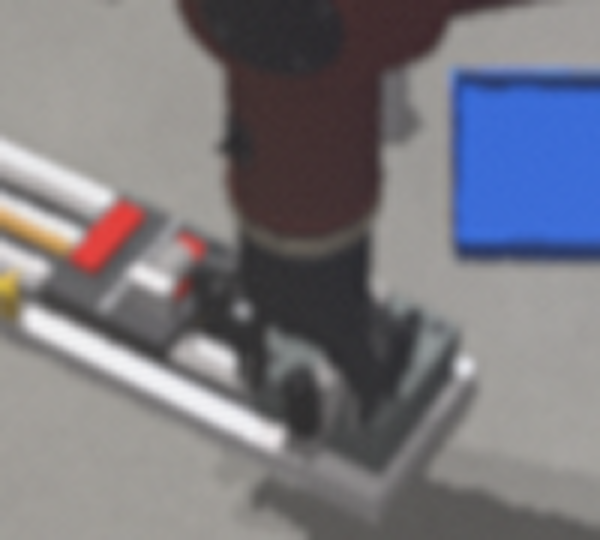

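Run:
```python
from h import *
c=load('w6');o=manip.get_obs();h=back(c,(259,283),.154);print(h,np.array(o['tcp_rot']).T@(h-o['eef_pos']))
# remaining winding from wrist0 & wrist4
for n,i,p in (('w4',(327,193),(390,191)),):
    cc=load(n);print(back(cc,i,.054),back(cc,p,.055))
crop('wrist4','c13',270,170,410,280,5)
```

```text
[0.56001445 0.08765399 0.154     ] [-0.04768502  0.00080993 -0.01534176]
[0.73593396 0.03445728 0.054     ] [0.80510639 0.03714886 0.055     ]
```

View pics/c13.png

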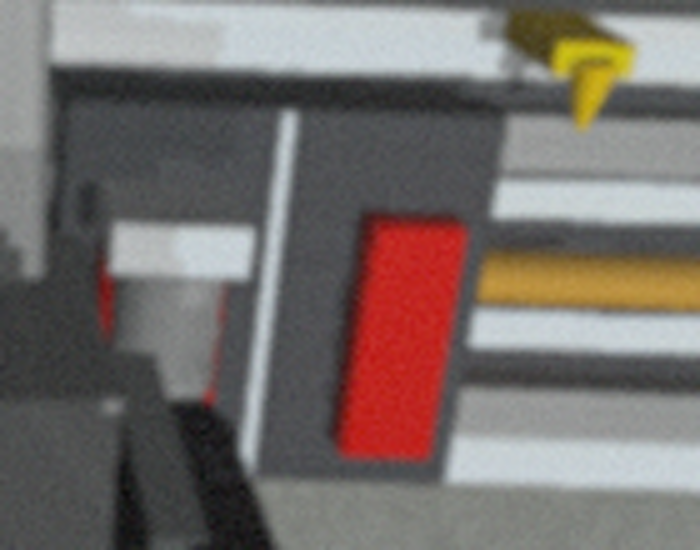

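Run:
```python
from h import *
c=load('w6');
S=np.array([.5691,-.0058]);d=np.array([np.cos(np.radians(96)),np.sin(np.radians(96))])
H=S+.08*d
for z in(.098,.154): print(z,proj(c,[*H,z]))
for z in (.084,.122):print('hub',z,proj(c,[*S,z]))
for q in (-1,1): print('hubtop',[proj(c,[*(S+.017*d+q*.017*np.array([-d[1],d[0]])),.122])])
print('armend',proj(c,[*(S+.096*d),.096]))
crop('wrist6','c14',190,190,330,350,5)
```

```text
0.098 [257.27484734 244.27505607]
0.154 [257.21869929 312.19422393]
hub 0.084 [257.62649175 333.34282321]
hub 0.122 [257.67404608 382.91560912]
hubtop [array([286.98973773, 361.3348298 ])]
hubtop [array([228.21315314, 361.43906059])]
armend [257.18977912 217.79421347]
```

View pics/c14.png

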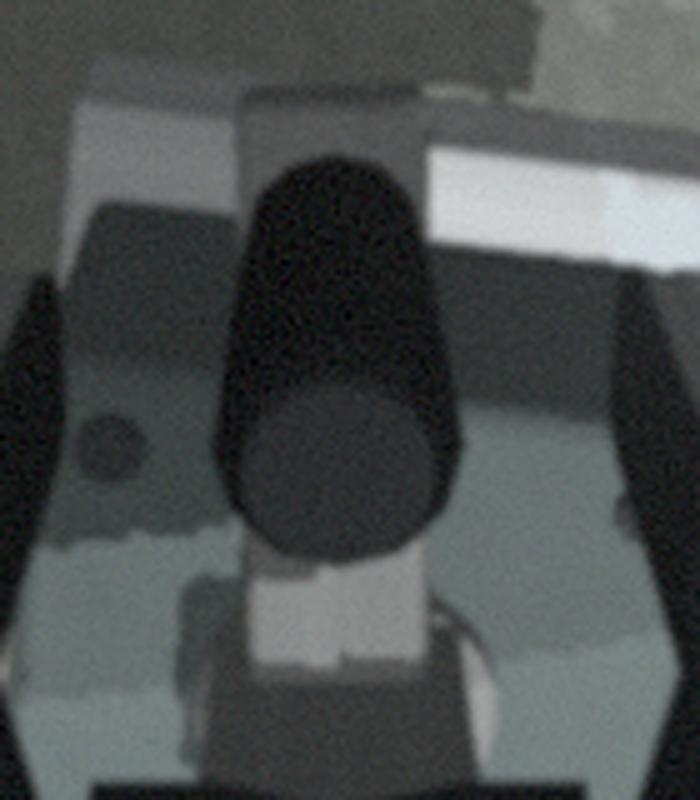

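Run:
```python
from h import *
c=load('w4');f=lambda p,z:back(c,uc(p,270,170,5),z)
a=f((290,110),.054);b=f((248,468),.054);p=f((583,130),.055);print(a,b,np.linalg.norm(a-b),p)
d=a-b;ra=np.degrees(np.arctan2(d[1],d[0]))-90;print('rail',ra)
for e in ((f((503,118),.054)-f((443,480),.054)),(f((500,118),.054)-f((65,100),.054))): print(np.degrees(np.arctan2(e[1],e[0])),np.linalg.norm(e))
for q in (-1.3,ra,-2.5):
  u=np.array([np.cos(np.radians(q)),np.sin(np.radians(q)),0]);g=(p-a)@u;print(q,g,g/.022,)
```

```text
[0.73647106 0.03609711 0.054     ] [ 0.73352812 -0.05539482  0.054     ] 0.09153925236418448 [0.80168991 0.03176686 0.055     ]
rail -1.842348749930025
88.290188973751 0.09300036504163602
-2.4690043868908536 0.09693818292945991
-1.3 0.0653003019617861 2.9681955437175502
-1.842348749930025 0.06532434881581857 2.969288582537208
-2.5 0.06534565595190689 2.9702570887230406
```

Call:
servo_tool(series=[{"x":0.006,"y":0,"z":-0.004,"yaw":0,"hand":0.05},{"x":0,"y":0,"z":0,"yaw":0,"hand":0.01},{"x":0,"y":0,"z":0,"yaw":0,"hand":0.01},{"x":0,"y":0,"z":0,"yaw":0,"hand":0.01},{"x":0,"y":0,"z":0,"yaw":0,"hand":0.01}], squeeze=40)

```text
clock: 8.85
eef_pos: [0.56, 0.0776, 0.1002]
tcp_rot: [[-0.0, 0.995, 0.104], [-0.0, 0.104, -0.995], [-1.0, -0.0, 0.0]]
wrist_force: [-0.7, 0.7, -1.5]
opening: 0.0209
```

Call:
servo_tool(series=[{"x":-0.003,"y":0,"z":0.002,"yaw":0,"hand":0.01},{"x":-0.003,"y":0,"z":0.001,"yaw":0,"hand":0.01},{"x":0,"y":0,"z":0,"yaw":0,"hand":0.01},{"x":0,"y":0,"z":0,"yaw":0,"hand":0.01}])

```text
clock: 9.25
eef_pos: [0.5604, 0.0749, 0.1063]
tcp_rot: [[-0.0, 0.995, 0.104], [0.0, 0.104, -0.995], [-1.0, -0.0, -0.0]]
wrist_force: [-0.5, 2.8, -4.8]
opening: 0.0206
```

Run:
```python
from h import *
o=manip.get_obs();print(o['eef_pos'],ang(),o['wrist_force'],o['torque'])
c,im=shot('wrist','wrist7'); crop('wrist7','c15',180,190,330,350,5)
shot('side','side7');crop('side7','c16',200,140,300,230,6)
S=np.array([.5691,-.0058]);print(np.array(o['eef_pos'][:2])-S,np.linalg.norm(o['eef_pos'][:2]-S))
d=np.array([np.cos(np.radians(96)),np.sin(np.radians(96))])
print(proj(c,[*(S+.08*d),.154]),proj(c,[*(S+.096*d),.096]))
```

```text
[0.56042439 0.07494745 0.1063041 ] 5.961642793195552 [-0.50975453  2.80549625 -4.7721588 ] [ 0.79629898  0.04932878 -0.00328002]
[-0.00867561  0.08074745] 0.08121217088680542
[257.43920661 318.13344964] [257.40759466 222.53211707]
```

View pics/c15.png

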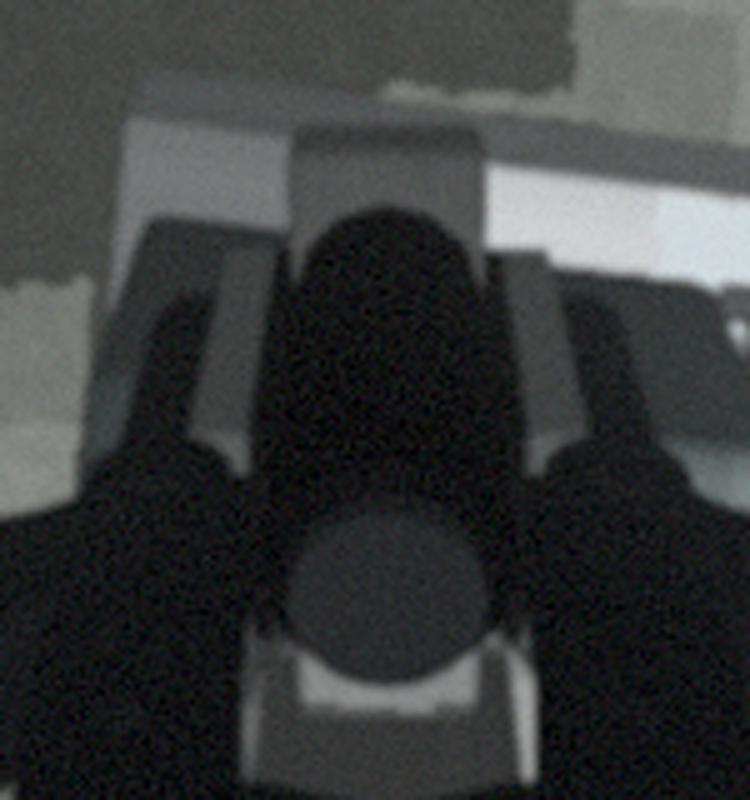

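View pics/c16.png

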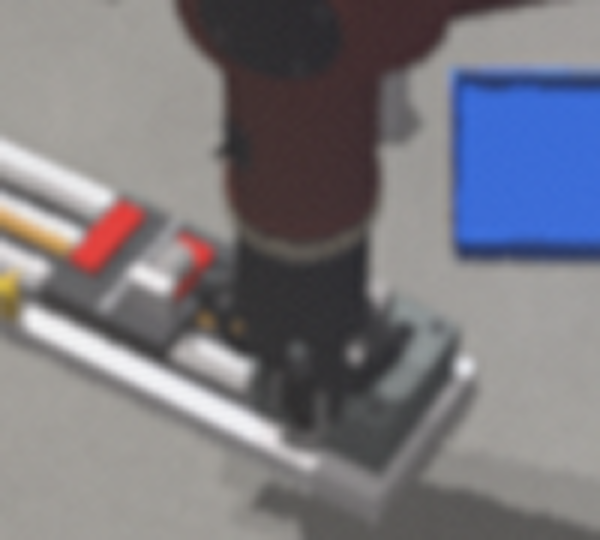

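The handle is in the grip (opening 20.6 mm) and its top is at about (258,309), within 2° of level. I start winding clockwise with a quarter turn.

Call:
servo_tool(series=[{"x":0,"y":0.0125,"z":0.001,"yaw":0,"hand":0.01},{"x":0,"y":0.0122,"z":0.0029,"yaw":0,"hand":0.01},{"x":0,"y":0.0116,"z":0.0048,"yaw":0,"hand":0.01},{"x":0,"y":0.0107,"z":0.0066,"yaw":0,"hand":0.01},{"x":0,"y":0.0096,"z":0.0081,"yaw":0,"hand":0.01},{"x":0,"y":0.0081,"z":0.0096,"yaw":0,"hand":0.01},{"x":0,"y":0.0066,"z":0.0107,"yaw":0,"hand":0.01},{"x":0,"y":0.0048,"z":0.0116,"yaw":0,"hand":0.01},{"x":0,"y":0.0029,"z":0.0122,"yaw":0,"hand":0.01},{"x":0,"y":0.001,"z":0.0125,"yaw":0,"hand":0.01}])

```text
clock: 10.35
eef_pos: [0.6499, 0.002, 0.108]
tcp_rot: [[0.002, 0.995, 0.103], [-0.0, 0.103, -0.995], [-1.0, 0.002, 0.001]]
wrist_force: [-1.5, 1.9, 10.0]
opening: 0.0211
```

Run:
```python
from h import *
o=manip.get_obs();print(o['eef_pos'],ang(),o['wrist_force'],o['torque'],o['opening'])
shot('side','side8');shot('scene','scene8');crop('side8','c17',200,140,300,230,6);crop('scene8','c18',200,140,300,240,6)
S=np.array([.5691,-.0058]);d=np.array(o['eef_pos'][:2])-S;print(d,np.linalg.norm(d),np.degrees(np.arctan2(d[1],d[0])))
```

```text
[0.64990898 0.00195297 0.10797299] 5.923108303308394 [-1.53525121  1.92711637  9.98860558] [ 0.61186582  1.25593675 -0.06529457] 0.02113089301361825
[0.08080898 0.00775297] 0.08118004430880393 5.480290868799616
```

View pics/c17.png

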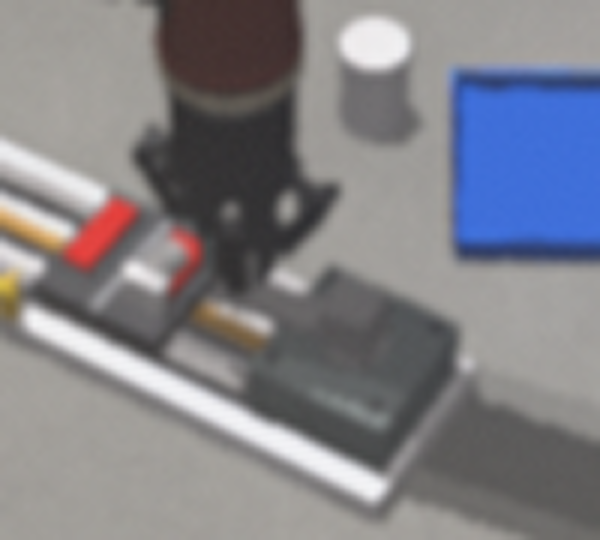

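View pics/c18.png

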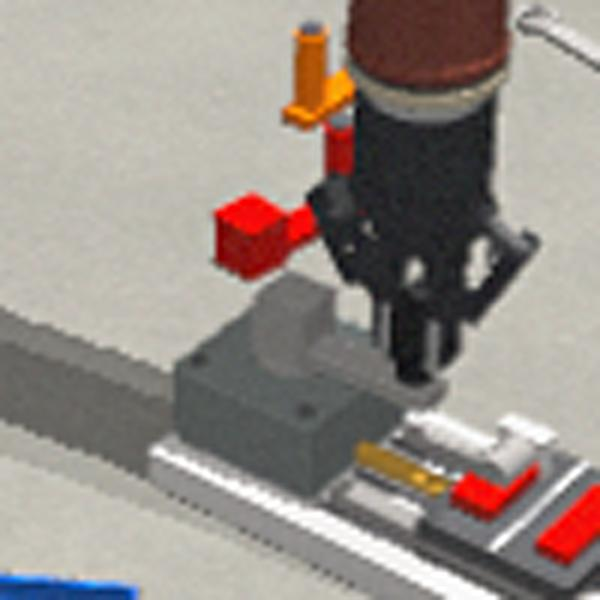

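Call:
servo_tool(series=[{"x":0,"y":-0.0039,"z":0.0247,"yaw":0,"hand":0.01},{"x":0,"y":-0.0114,"z":0.0223,"yaw":0,"hand":0.01},{"x":0,"y":-0.0177,"z":0.0177,"yaw":0,"hand":0.01},{"x":0,"y":-0.0223,"z":0.0114,"yaw":0,"hand":0.01},{"x":0,"y":-0.0247,"z":0.0039,"yaw":0,"hand":0.01},{"x":0,"y":-0.0247,"z":-0.0039,"yaw":0,"hand":0.01},{"x":0,"y":-0.0223,"z":-0.0114,"yaw":0,"hand":0.01},{"x":0,"y":-0.0177,"z":-0.0177,"yaw":0,"hand":0.01},{"x":0,"y":-0.0114,"z":-0.0223,"yaw":0,"hand":0.01},{"x":0,"y":-0.0039,"z":-0.0247,"yaw":0,"hand":0.01}])

```text
clock: 11.45
eef_pos: [0.49, -0.015, 0.1075]
tcp_rot: [[0.004, 0.995, 0.101], [-0.002, 0.101, -0.995], [-1.0, 0.004, 0.002]]
wrist_force: [12.9, -0.3, -1.5]
opening: 0.0213
```

Run:
```python
from h import *
o=manip.get_obs();print(o['eef_pos'],ang(),o['wrist_force'],o['torque'],o['opening'])
shot('scene','scene9');crop('scene9','c18',200,140,320,240,5)
S=np.array([.5691,-.0058]);d=np.array(o['eef_pos'][:2])-S;print(d,np.linalg.norm(d),np.degrees(np.arctan2(d[1],d[0])))
```

```text
[ 0.49000548 -0.01504927  0.10747717] 5.7925980829778085 [12.90901976 -0.25610338 -1.49939167] [-0.13296034 -3.14348381 -0.02375727] 0.021256874220187415
[-0.07909452 -0.00924927] 0.07963348293871639 -173.33015391647982
```

View pics/c18.png

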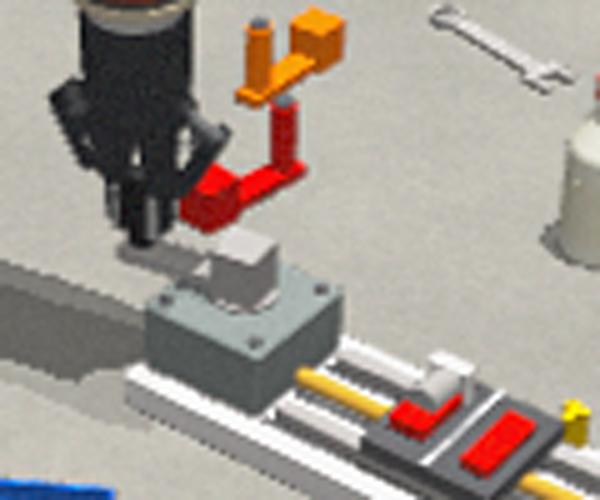

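Call:
servo_tool(series=[{"x":0.001,"y":0.005,"z":-0.0247,"yaw":0,"hand":0.01},{"x":0.001,"y":0.0114,"z":-0.0223,"yaw":0,"hand":0.01},{"x":0,"y":0.0177,"z":-0.0177,"yaw":0,"hand":0.01},{"x":0,"y":0.0223,"z":-0.0114,"yaw":0,"hand":0.01},{"x":0,"y":0.0247,"z":-0.0039,"yaw":0,"hand":0.01},{"x":0,"y":0.0247,"z":0.0039,"yaw":0,"hand":0.01},{"x":0,"y":0.0223,"z":0.0114,"yaw":0,"hand":0.01},{"x":0,"y":0.0177,"z":0.0177,"yaw":0,"hand":0.01},{"x":0,"y":0.0114,"z":0.0223,"yaw":0,"hand":0.01},{"x":0,"y":0.0039,"z":0.0247,"yaw":0,"hand":0.01}])

```text
clock: 12.5
eef_pos: [0.6505, 0.0013, 0.106]
tcp_rot: [[-0.0, 0.995, 0.103], [-0.001, 0.103, -0.995], [-1.0, -0.0, 0.001]]
wrist_force: [-12.4, 0.6, 14.3]
opening: 0.0211
```

Run:
```python
from h import *
o=manip.get_obs();print(o['eef_pos'],ang(),o['wrist_force'],o['torque'],o['opening'])
shot('scene','scene10');crop('scene10','c18',200,140,320,240,5)
S=np.array([.5691,-.0058]);d=np.array(o['eef_pos'][:2])-S;print(d,np.linalg.norm(d),np.degrees(np.arctan2(d[1],d[0])))
```

```text
[0.65046924 0.00127497 0.10597645] 5.926360802710988 [-12.40378978   0.61508113  14.26115281] [0.23717397 3.6867222  0.01244764] 0.021119755885444323
[0.08136924 0.00707497] 0.08167623878807288 4.969313181918922
```

View pics/c18.png

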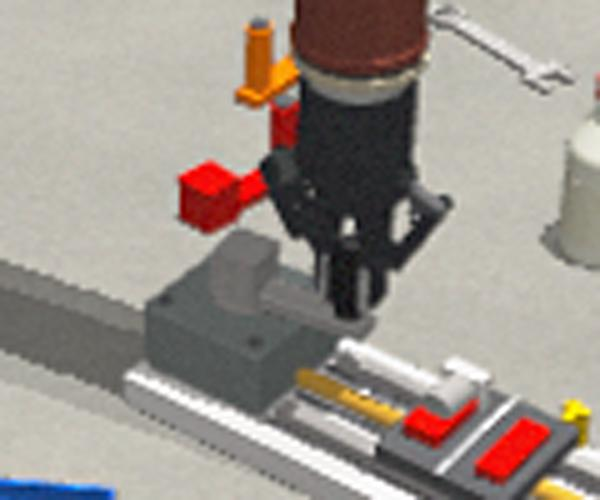

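Call:
servo_tool(series=[{"x":0,"y":-0.005,"z":0.0247,"yaw":0,"hand":0.01},{"x":0,"y":-0.0114,"z":0.0223,"yaw":0,"hand":0.01},{"x":0,"y":-0.0177,"z":0.0177,"yaw":0,"hand":0.01},{"x":0,"y":-0.0223,"z":0.0114,"yaw":0,"hand":0.01},{"x":0,"y":-0.0245,"z":0.0039,"yaw":0,"hand":0.01},{"x":0,"y":-0.0245,"z":-0.0039,"yaw":0,"hand":0.01},{"x":0,"y":-0.0223,"z":-0.0114,"yaw":0,"hand":0.01},{"x":0,"y":-0.0177,"z":-0.0177,"yaw":0,"hand":0.01},{"x":0,"y":-0.0114,"z":-0.0223,"yaw":0,"hand":0.01},{"x":0,"y":-0.0025,"z":-0.0247,"yaw":0,"hand":0.01}])

```text
clock: 13.55
eef_pos: [0.4903, -0.016, 0.106]
tcp_rot: [[0.001, 0.995, 0.1], [-0.003, 0.1, -0.995], [-1.0, 0.001, 0.003]]
wrist_force: [-3.9, -3.5, 15.0]
opening: 0.0212
```

Call:
servo_tool(series=[{"x":0,"y":0.0039,"z":-0.0247,"yaw":0,"hand":0.01},{"x":0,"y":0.0114,"z":-0.0223,"yaw":0,"hand":0.01},{"x":0,"y":0.0177,"z":-0.0177,"yaw":0,"hand":0.01},{"x":0,"y":0.0223,"z":-0.0114,"yaw":0,"hand":0.01},{"x":0,"y":0.0245,"z":-0.0039,"yaw":0,"hand":0.01},{"x":0,"y":0.0245,"z":0.0039,"yaw":0,"hand":0.01},{"x":0,"y":0.0223,"z":0.0114,"yaw":0,"hand":0.01},{"x":0,"y":0.0177,"z":0.0177,"yaw":0,"hand":0.01},{"x":0,"y":0.0114,"z":0.0223,"yaw":0,"hand":0.01},{"x":0,"y":0.0039,"z":0.0247,"yaw":0,"hand":0.01}])

```text
clock: 14.55
eef_pos: [0.6504, 0.0012, 0.1056]
tcp_rot: [[-0.001, 0.995, 0.103], [-0.001, 0.103, -0.995], [-1.0, -0.001, 0.001]]
wrist_force: [-11.4, 0.1, 13.1]
opening: 0.0209
```

Run:
```python
from h import *
o=manip.get_obs();print(o['eef_pos'],ang(),o['wrist_force'],o['torque'],o['opening'])
shot('scene','scene11');crop('scene11','c18',200,140,320,240,5)
c,im=shot('wrist','wrist11'); np.savez('pics/w11.npz',K=c[0],R=c[1],t=c[2])
S=np.array([.5700,-.0058]);d=np.array(o['eef_pos'][:2])-S;print(d,np.linalg.norm(d),np.degrees(np.arctan2(d[1],d[0])))
```

```text
[0.65040213 0.00121175 0.10561551] 5.924234445512871 [-11.40970751   0.09571394  13.07103121] [ 0.2251291   3.77579696 -0.01718619] 0.020851700632345805
[0.08040213 0.00701175] 0.08070729084479071 4.98406919936371
```

View pics/c18.png

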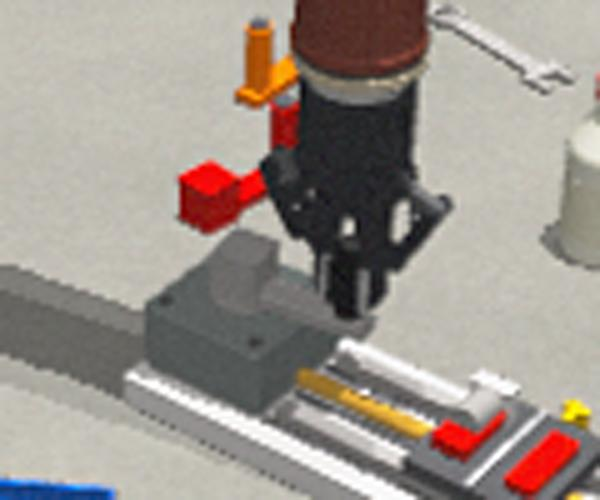

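View pics/wrist11.png

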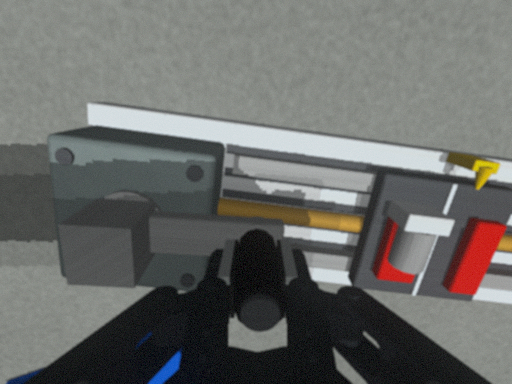

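Run:
```python
from h import *
crop('wrist11','c19',370,140,512,300,4)
```

```text
(no output)
```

View pics/c19.png

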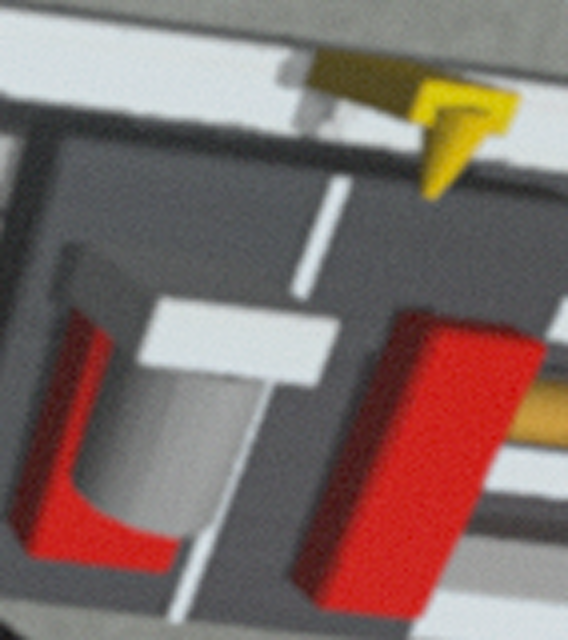

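Run:
```python
from h import *
c=load('w11');f=lambda p,z:back(c,uc(p,370,140,4),z)
a=f((341,177),.054);b=f((179,620),.054);p=f((431,198),.055);print(a,b,np.linalg.norm(a-b),p)
u=np.array([np.cos(np.radians(-1.8)),np.sin(np.radians(-1.8)),0]);g=(p-a)@u;print(g,g/.022*360)
```

```text
[0.78546443 0.03377431 0.054     ] [ 0.78307903 -0.06013259  0.054     ] 0.09393719397628186 [0.80159008 0.03181717 0.055     ]
0.016179162099317676 264.749925261562
```

Call:
servo_tool(series=[{"x":0,"y":-0.0039,"z":0.0247,"yaw":0,"hand":0.01},{"x":0,"y":-0.0114,"z":0.0223,"yaw":0,"hand":0.01},{"x":0,"y":-0.0177,"z":0.0177,"yaw":0,"hand":0.01},{"x":0,"y":-0.0223,"z":0.0114,"yaw":0,"hand":0.01},{"x":0,"y":-0.0245,"z":0.0039,"yaw":0,"hand":0.01},{"x":0,"y":-0.0245,"z":-0.0039,"yaw":0,"hand":0.01},{"x":0,"y":-0.0223,"z":-0.0114,"yaw":0,"hand":0.01},{"x":0,"y":-0.0177,"z":-0.0177,"yaw":0,"hand":0.01},{"x":0,"y":-0.0114,"z":-0.0223,"yaw":0,"hand":0.01},{"x":0,"y":-0.0039,"z":-0.0247,"yaw":0,"hand":0.01}])

```text
clock: 15.65
eef_pos: [0.4903, -0.0163, 0.1059]
tcp_rot: [[0.001, 0.995, 0.1], [-0.003, 0.1, -0.995], [-1.0, 0.0, 0.003]]
wrist_force: [-1.2, -1.7, 11.9]
opening: 0.021
```

Call:
servo_tool(series=[{"x":0,"y":0.001,"z":-0.0125,"yaw":0,"hand":0.01},{"x":0,"y":0.0029,"z":-0.0122,"yaw":0,"hand":0.01},{"x":0,"y":0.0048,"z":-0.0116,"yaw":0,"hand":0.01},{"x":0,"y":0.0066,"z":-0.0107,"yaw":0,"hand":0.01},{"x":0,"y":0.0081,"z":-0.0096,"yaw":0,"hand":0.01},{"x":0,"y":0.0096,"z":-0.0081,"yaw":0,"hand":0.01},{"x":0,"y":0.0107,"z":-0.0066,"yaw":0,"hand":0.01},{"x":0,"y":0.0116,"z":-0.0048,"yaw":0,"hand":0.01},{"x":0,"y":0.0122,"z":-0.0029,"yaw":0,"hand":0.01},{"x":0,"y":0,"z":0,"yaw":0,"hand":0.01}])

```text
clock: 16.65
eef_pos: [0.5526, 0.0718, 0.1056]
tcp_rot: [[0.003, 0.995, 0.103], [-0.001, 0.103, -0.995], [-1.0, 0.003, 0.001]]
wrist_force: [0.4, 3.0, 6.5]
opening: 0.021
```

Call:
servo_tool(series=[{"x":0,"y":0,"z":0,"yaw":0,"hand":0.01},{"x":0,"y":0,"z":0,"yaw":0,"hand":0.01},{"x":0,"y":0,"z":0,"yaw":0,"hand":0.01}])

```text
clock: 16.95
eef_pos: [0.5517, 0.0716, 0.1057]
tcp_rot: [[0.003, 0.995, 0.103], [-0.0, 0.103, -0.995], [-1.0, 0.003, 0.001]]
wrist_force: [0.6, 2.6, 6.4]
opening: 0.0207
```

Run:
```python
from h import *
o=manip.get_obs();print(o['eef_pos'],ang(),o['wrist_force'],o['torque'],o['opening'])
for n in ('scene','side','wrist'):
    c,im=shot(n,n+'12'); np.savez(f'pics/{n[:2]}12.npz',K=c[0],R=c[1],t=c[2])
crop('scene12','c18',200,140,320,240,5);crop('side12','c20',170,140,300,230,6)
S=np.array([.5700,-.0058]);d=np.array(o['eef_pos'][:2])-S;print(d,np.linalg.norm(d),np.degrees(np.arctan2(d[1],d[0])))
```

```text
[0.55174091 0.07159839 0.10570195] 5.909845101442997 [0.61002661 2.55380248 6.37455824] [ 0.26877331 -0.30138605  0.04337949] 0.02065164386255464
[-0.01825909  0.07739839] 0.07952298960405647 103.27397831373102
```

View pics/c18.png

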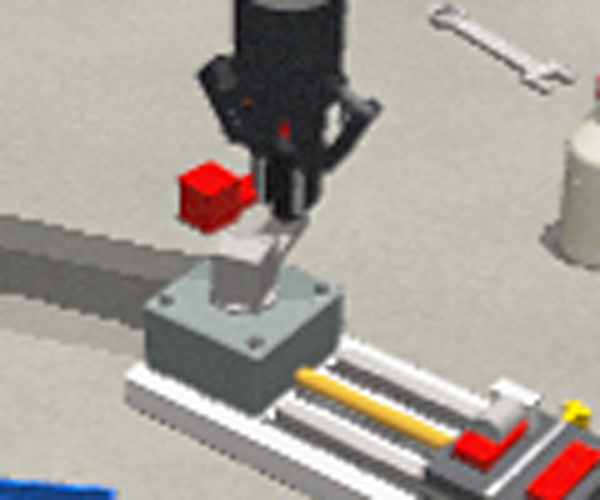

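View pics/wrist12.png

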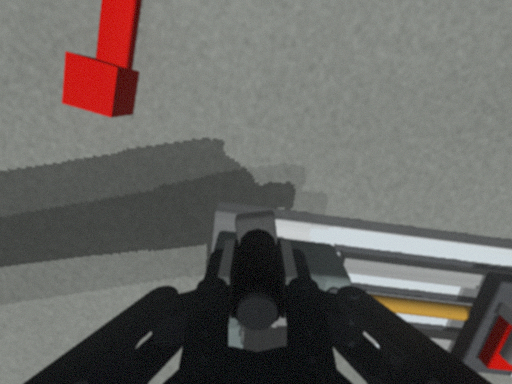

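View pics/c20.png

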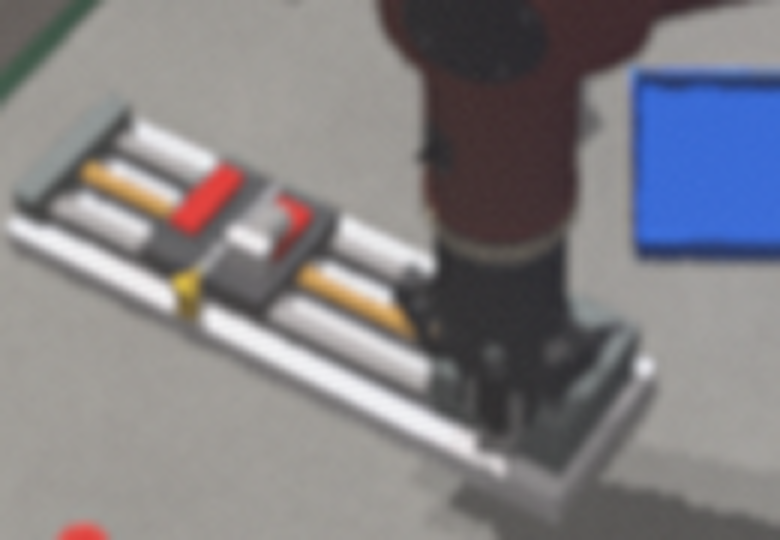

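Run:
```python
from wf import *
c=load('sc12');S=np.array([.570,-.0058])
im=cv2.imread('pics/scene12.png')
u0,v0,s=232,172,10
a=cv2.resize(im[v0:212,u0:272],None,fx=s,fy=s,interpolation=cv2.INTER_CUBIC);b=a.copy()
th=np.radians(103.3-0);d=np.array([np.cos(th),np.sin(th)]);n=np.array([-d[1],d[0]])
for z in (.084,.122):
    q=np.array([proj(c,[*(S+.017*(i*d+j*n)),z]) for i,j in((-1,-1),(1,-1),(1,1),(-1,1))])
    cv2.polylines(b,[((q-[u0,v0]+.5)*s).astype(int)],True,(0,255,0),1)
q=np.array([proj(c,[*(S+.022*np.array([np.cos(t),np.sin(t)])),.084]) for t in np.linspace(0,6.28,50)])
cv2.polylines(b,[((q-[u0,v0]+.5)*s).astype(int)],True,(255,0,0),1)
q=np.array([proj(c,[*(S+i*d+j*.012*n),.096]) for i,j in((.017,-1),(.096,-1),(.096,1),(.017,1))])
cv2.polylines(b,[((q-[u0,v0]+.5)*s).astype(int)],True,(0,255,255),1)
cv2.imwrite('pics/c21.png',np.hstack([a,b]))
crop('scene12','c22',280,210,340,260,10)
crop('side12','c23',185,160,225,200,14)
```

```text
(no output)
```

View pics/c21.png

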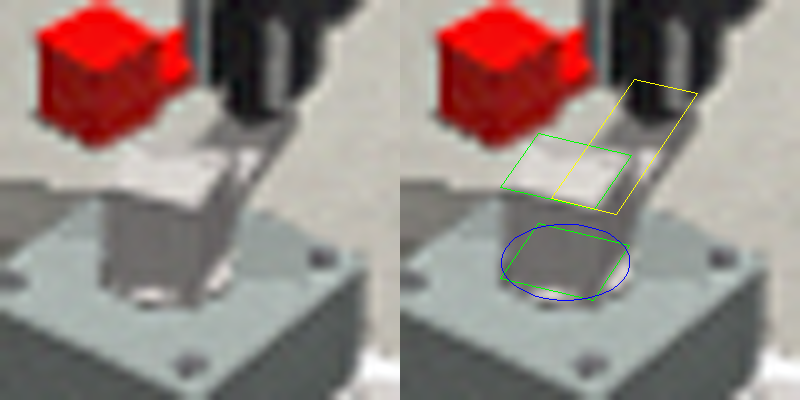

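View pics/c22.png

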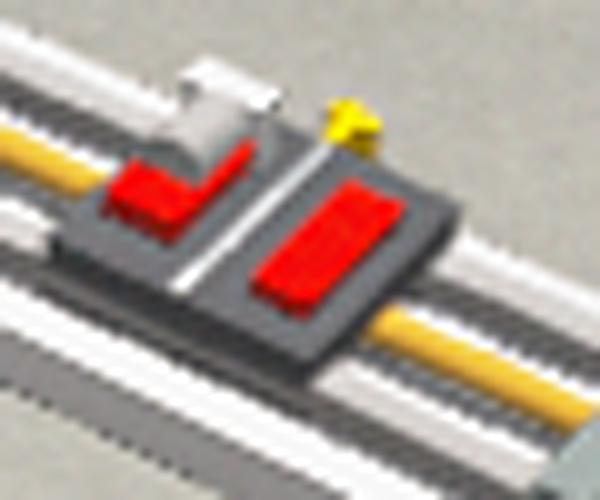

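View pics/c23.png

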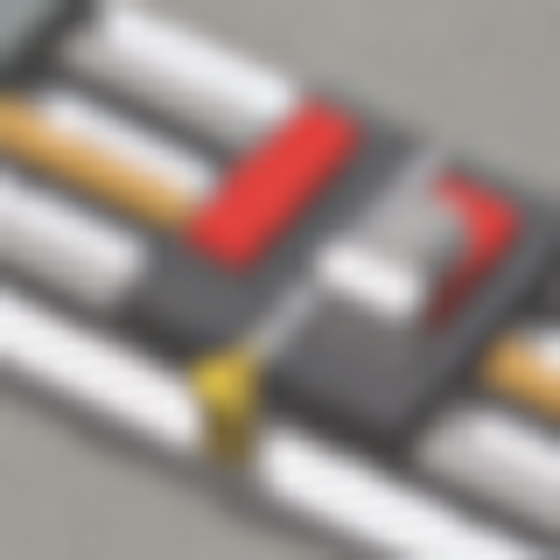

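The index line now points at the pointer tip: in the scene crop it ends at the pointer, and in the side crop it meets the pointer at about (255,350). Wound angle agrees too, about 1072° against 1069–1075° needed. I held for more than 0.3 s, so I release the handle, align with the arm, and look.

Call:
servo_tool(series=[{"x":0,"y":0,"z":0,"yaw":0,"hand":0.07},{"x":0,"y":0,"z":0,"yaw":0,"hand":0.07},{"x":0,"y":0,"z":0,"yaw":0,"hand":0.07},{"x":-0.01,"y":0,"z":0,"yaw":-0.11,"hand":0.07},{"x":0,"y":0,"z":0,"yaw":0,"hand":0.07},{"x":0,"y":0,"z":0,"yaw":0,"hand":0.07}])

```text
clock: 17.7
eef_pos: [0.55, 0.0723, 0.1142]
tcp_rot: [[0.0, 0.978, 0.209], [-0.0, 0.209, -0.978], [-1.0, 0.0, 0.0]]
wrist_force: [0.4, -0.7, -0.9]
opening: 0.07
```

Run:
```python
from h import *
o=manip.get_obs();print(o['eef_pos'],ang(),o['wrist_force'],o['opening'])
c,im=shot('wrist','wrist13'); np.savez('pics/w13.npz',K=c[0],R=c[1],t=c[2])
crop('wrist13','c24',180,190,330,384,4)
```

```text
[0.55002119 0.0722872  0.11420024] 12.08043868821204 [ 0.35712785 -0.68364037 -0.93968377] 0.07002108239109883
```

View pics/c24.png

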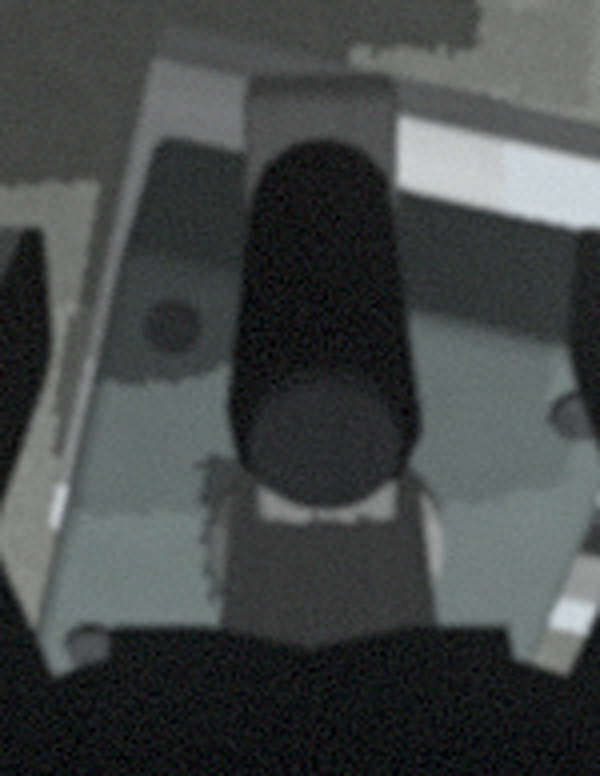

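Call:
servo_tool(series=[{"x":0,"y":0.001,"z":0.02,"yaw":0,"hand":0.075},{"x":0,"y":0.001,"z":0.025,"yaw":0,"hand":0.075},{"x":0,"y":0.001,"z":0.025,"yaw":0,"hand":0.075},{"x":0.008,"y":0,"z":0.01,"yaw":0,"hand":0.075},{"x":0.009,"y":0,"z":0,"yaw":0,"hand":0.06},{"x":0,"y":0,"z":0,"yaw":0,"hand":0.045},{"x":0,"y":0,"z":0,"yaw":0,"hand":0.045},{"x":0,"y":0,"z":0,"yaw":0,"hand":0.045}])

```text
clock: 18.55
eef_pos: [0.5698, -0.0036, 0.0974]
tcp_rot: [[0.0, 0.977, 0.214], [0.0, 0.214, -0.977], [-1.0, 0.0, -0.0]]
wrist_force: [-0.1, 0.3, 0.4]
opening: 0.045
```

Run:
```python
from h import *
o=manip.get_obs();print(o['eef_pos'],ang(),o['wrist_force'],o['opening'],totool([.570,-.0058,.096]))
c,im=shot('wrist','wrist14'); np.savez('pics/w14.npz',K=c[0],R=c[1],t=c[2])
```

```text
[ 0.56979575 -0.00358689  0.09739896] 12.349536786942137 [-0.09079594  0.27784462  0.39553685] 0.0449711386829001 [ 0.00139806 -0.00027394  0.00220613]
```

View pics/wrist14.png

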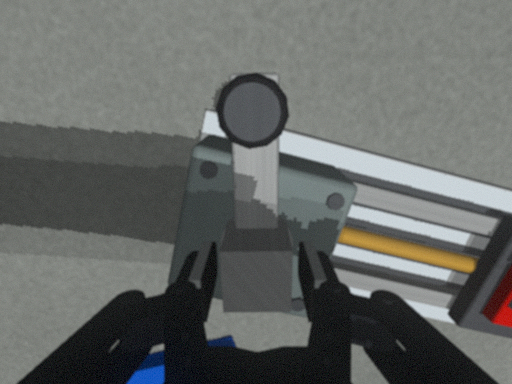

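Call:
servo_tool(series=[{"x":0,"y":0,"z":0,"yaw":0,"hand":0.02},{"x":0,"y":0,"z":0,"yaw":0,"hand":0.02},{"x":0,"y":0,"z":0,"yaw":0,"hand":0.02},{"x":0,"y":0,"z":0,"yaw":0,"hand":0.02},{"x":-0.003,"y":0,"z":0,"yaw":0,"hand":0.02},{"x":-0.004,"y":0,"z":0,"yaw":0,"hand":0.02},{"x":0,"y":0,"z":0,"yaw":0,"hand":0.02}], squeeze=60)

```text
clock: 19.3
eef_pos: [0.5697, -0.0044, 0.1044]
tcp_rot: [[-0.0, 0.977, 0.213], [0.0, 0.213, -0.977], [-1.0, -0.0, -0.001]]
wrist_force: [0.0, 3.7, -2.6]
opening: 0.0329
```

Lifting is free of binding: the vertical force is only the crank's weight. I continue straight up.

Call:
servo_tool(series=[{"x":-0.004,"y":0,"z":0,"yaw":0,"hand":0.02},{"x":-0.005,"y":0,"z":0,"yaw":0,"hand":0.02},{"x":-0.005,"y":0,"z":0,"yaw":0,"hand":0.02},{"x":-0.008,"y":0,"z":0,"yaw":0,"hand":0.02},{"x":-0.02,"y":0,"z":0,"yaw":0,"hand":0.02},{"x":-0.03,"y":0,"z":0,"yaw":0,"hand":0.02},{"x":-0.03,"y":0,"z":0,"yaw":0,"hand":0.02},{"x":0,"y":0,"z":0,"yaw":0,"hand":0.02},{"x":0,"y":0,"z":0,"yaw":0,"hand":0.02}])

```text
clock: 20.2
eef_pos: [0.5701, -0.0056, 0.207]
tcp_rot: [[0.001, 0.977, 0.212], [-0.001, 0.212, -0.977], [-1.0, 0.001, 0.001]]
wrist_force: [-0.6, 0.2, -4.6]
opening: 0.0334
```

Run:
```python
from h import *
o=manip.get_obs();print(o['eef_pos'],ang(),o['wrist_force'],o['opening'],o['q'])
c,im=shot('wrist','wrist15'); np.savez('pics/w15.npz',K=c[0],R=c[1],t=c[2])
c,im=shot('side','side15');c,im=shot('scene','scene15')
crop('side15','c25',170,130,350,230,4);crop('scene15','c26',130,170,350,290,3)
```

```text
[ 0.57010243 -0.0055587   0.20698849] 12.216127010559834 [-0.57824728  0.24687344 -4.58038194] 0.0333584842307112 [ 1.95375645 10.95396356 -6.71142228 97.0436868   1.37627033 71.99994873
  7.15607378]
```

View pics/wrist15.png

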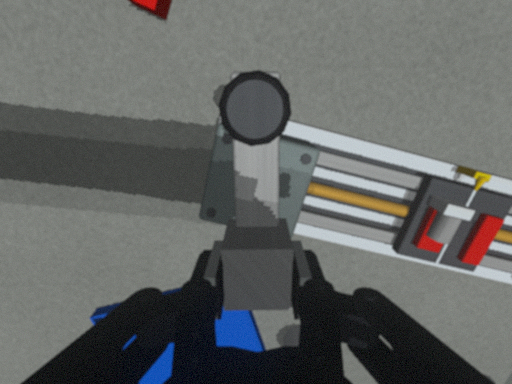

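View pics/c25.png

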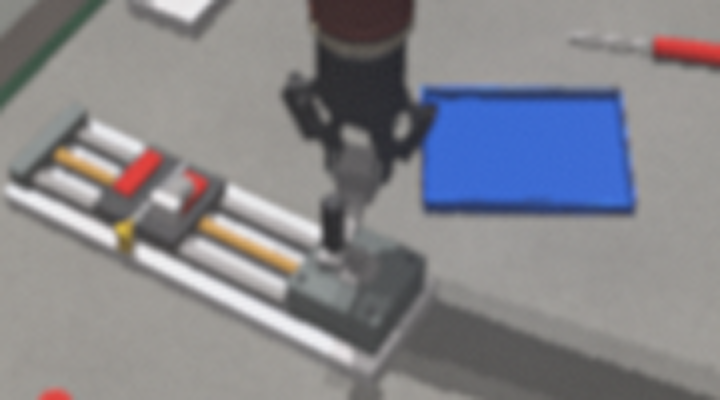

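View pics/c26.png

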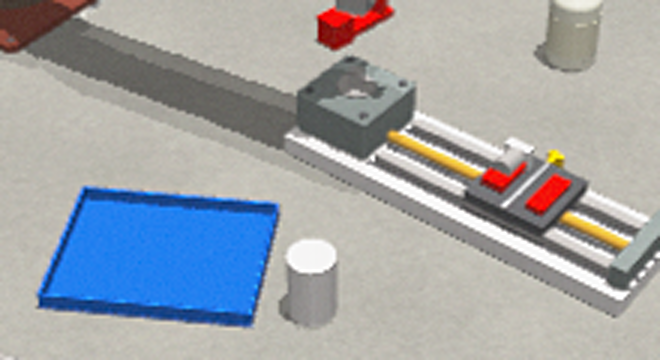

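Run:
```python
crop=None
from h import *
crop('wrist15','c27',390,150,512,290,5)
```

```text
(no output)
```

View pics/c27.png

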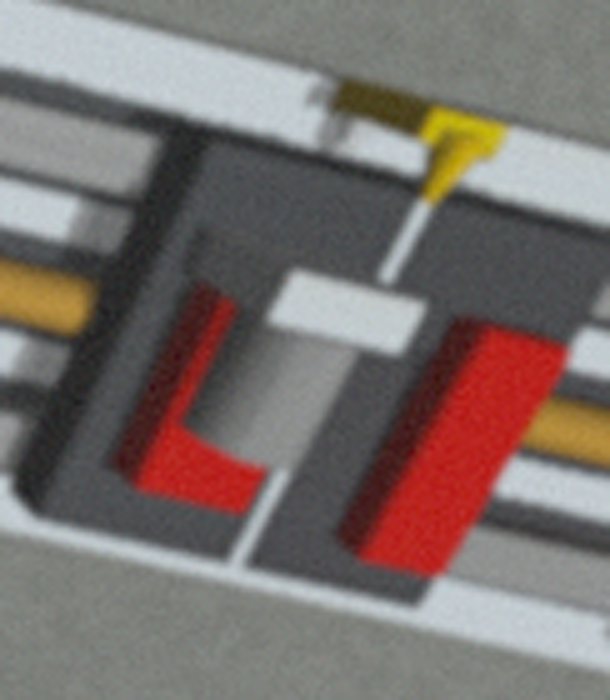

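The wrist crop shows the index line running straight into the pointer tip at (430,195), so the index is level and stayed there through the lift. Now I measure the tray.

Run:
```python
from h import *
s=P('side');c=P('scene')
crop('scene15','c28',135,225,235,285,7);crop('side15','c29',268,145,335,190,10)
```

```text
(no output)
```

View pics/c28.png

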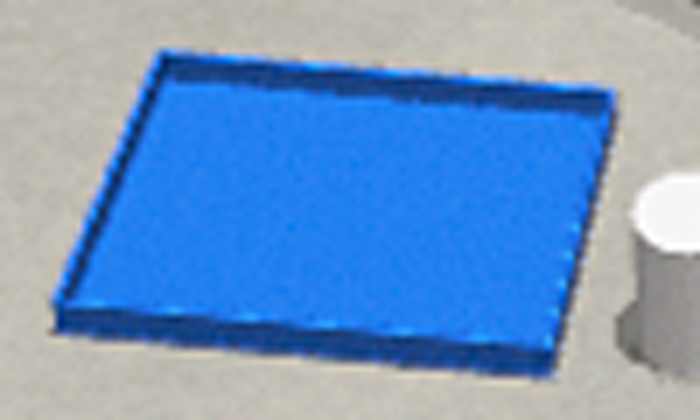

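View pics/c29.png

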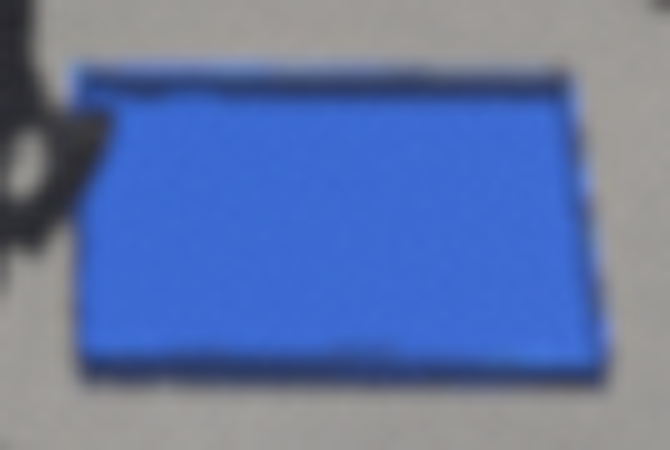

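Run:
```python
from h import *
s=P('side');c=P('scene')
A=np.array([back(c,uc(p,135,225,7),.02)[:2] for p in((162,51),(616,90),(553,348),(55,302))])
B=np.array([back(s,uc(p,268,145,10),.02)[:2] for p in((72,68),(572,72),(607,365),(82,357))])
for X in(A,B):
    print(X.round(4),X.mean(0).round(4),[round(np.linalg.norm(X[i]-X[i-1]),3) for i in range(4)]);print([round(np.degrees(np.arctan2(*(X[i]-X[i-1])[::-1])),1) for i in range(4)])
```

```text
[[ 0.3867 -0.2641]
 [ 0.5785 -0.1621]
 [ 0.6585 -0.31  ]
 [ 0.4656 -0.4126]] [ 0.5223 -0.2872] [np.float64(0.168), np.float64(0.217), np.float64(0.168), np.float64(0.218)]
[np.float64(118.0), np.float64(28.0), np.float64(-61.6), np.float64(-152.0)]
[[ 0.6552 -0.3051]
 [ 0.4633 -0.4104]
 [ 0.3842 -0.259 ]
 [ 0.574  -0.1572]] [ 0.5192 -0.2829] [np.float64(0.169), np.float64(0.219), np.float64(0.171), np.float64(0.215)]
[np.float64(-61.2), np.float64(-151.3), np.float64(117.6), np.float64(28.2)]
```

Call:
servo_tool(series=[{"x":0,"y":-0.018,"z":0.034,"yaw":0,"hand":0.02},{"x":0,"y":-0.018,"z":0.034,"yaw":0,"hand":0.02},{"x":0,"y":-0.018,"z":0.034,"yaw":0,"hand":0.02},{"x":0,"y":-0.018,"z":0.034,"yaw":0,"hand":0.02},{"x":0,"y":-0.018,"z":0.034,"yaw":0,"hand":0.02},{"x":0,"y":-0.018,"z":0.034,"yaw":0,"hand":0.02},{"x":0,"y":-0.018,"z":0.034,"yaw":0,"hand":0.02},{"x":0,"y":-0.019,"z":0.035,"yaw":0,"hand":0.02}])

```text
clock: 21.15
eef_pos: [0.4851, -0.3035, 0.2051]
tcp_rot: [[-0.002, 0.977, 0.213], [0.001, 0.213, -0.977], [-1.0, -0.002, -0.001]]
wrist_force: [0.6, 0.1, -4.3]
opening: 0.0326
```

Call:
servo_tool(series=[{"x":0,"y":0,"z":0,"yaw":0.129,"hand":0.02},{"x":0,"y":0,"z":0,"yaw":0.129,"hand":0.02},{"x":0,"y":0,"z":0,"yaw":0.129,"hand":0.02},{"x":0,"y":0,"z":0,"yaw":0.129,"hand":0.02},{"x":0,"y":0,"z":0,"yaw":0.129,"hand":0.02},{"x":0.02,"y":0,"z":0,"yaw":0.129,"hand":0.02},{"x":0.02,"y":0,"z":0,"yaw":0.129,"hand":0.02},{"x":0.02,"y":0,"z":0,"yaw":0.129,"hand":0.02},{"x":0.02,"y":0,"z":0,"yaw":0.129,"hand":0.02},{"x":0.02,"y":0,"z":0,"yaw":0.129,"hand":0.02}])

```text
clock: 22.15
eef_pos: [0.4852, -0.3021, 0.1043]
tcp_rot: [[-0.002, 0.47, -0.883], [0.001, -0.883, -0.47], [-1.0, -0.002, 0.002]]
wrist_force: [0.2, 0.5, -3.4]
opening: 0.0325
```

Call:
servo_tool(series=[{"x":0,"y":0,"z":0,"yaw":0,"hand":0.02},{"x":0,"y":0,"z":0,"yaw":0,"hand":0.02},{"x":0,"y":0,"z":0,"yaw":0,"hand":0.02}])

```text
clock: 22.45
eef_pos: [0.4866, -0.3028, 0.1072]
tcp_rot: [[0.001, 0.477, -0.879], [-0.001, -0.879, -0.477], [-1.0, 0.001, -0.001]]
wrist_force: [-0.2, -0.2, -3.5]
opening: 0.033
```

Run:
```python
from h import *
o=manip.get_obs();print(o['eef_pos'],ang(),o['wrist_force'],o['opening'],o['q'],totool([.486,-.304,.018]))
c,im=shot('wrist','wrist16');shot('scene','scene16');crop('scene16','c30',130,170,250,290,5)
```

```text
[ 0.48659758 -0.30279144  0.10721882] -61.48148337278095 [-0.1731642  -0.15940651 -3.51773195] 0.03303631849464373 [ 16.31516997  15.88693484  13.01382129 103.93740517  -4.05803381
  60.56526042 -30.64048688] [0.08921885 0.00069733 0.00115176]
```

View pics/wrist16.png

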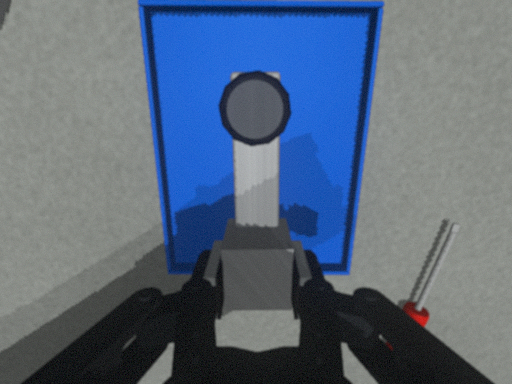

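View pics/c30.png

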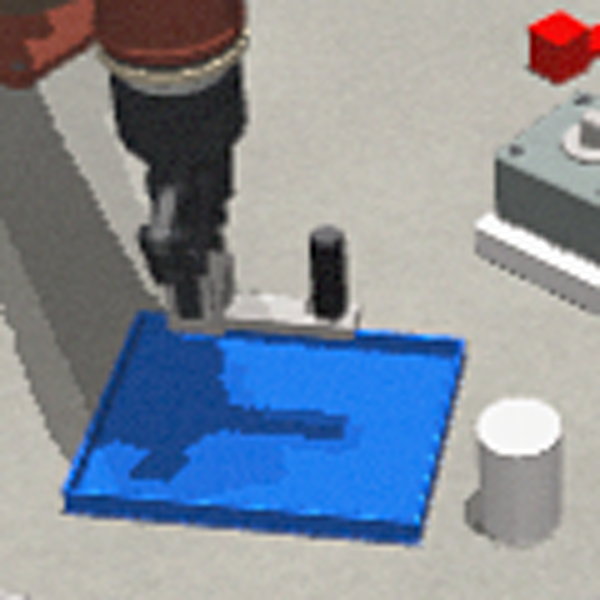

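Call:
servo_tool(series=[{"x":0.02,"y":0,"z":0.001,"yaw":0,"hand":0.02},{"x":0.025,"y":0,"z":0,"yaw":0,"hand":0.02},{"x":0.02,"y":0,"z":0,"yaw":0,"hand":0.02},{"x":0.01,"y":0,"z":0,"yaw":0,"hand":0.02},{"x":0.008,"y":0,"z":0,"yaw":0,"hand":0.02},{"x":0.005,"y":0,"z":0,"yaw":0,"hand":0.02},{"x":0.002,"y":0,"z":0,"yaw":0,"hand":0.02},{"x":0,"y":0,"z":0,"yaw":0,"hand":0.02},{"x":0,"y":0,"z":0,"yaw":0,"hand":0.02}])

```text
clock: 23.45
eef_pos: [0.4858, -0.3035, 0.0178]
tcp_rot: [[0.001, 0.475, -0.88], [-0.001, -0.88, -0.475], [-1.0, 0.001, -0.001]]
wrist_force: [-4.6, 0.4, 4.8]
opening: 0.0328
```

The crank has touched the floor (about 8 N). I release it, rise clear and check.

Call:
servo_tool(series=[{"x":0,"y":0,"z":0,"yaw":0,"hand":0.06},{"x":0,"y":0,"z":0,"yaw":0,"hand":0.06},{"x":0,"y":0,"z":0,"yaw":0,"hand":0.06},{"x":-0.01,"y":0,"z":0,"yaw":0,"hand":0.06},{"x":-0.03,"y":0,"z":0,"yaw":0,"hand":0.06},{"x":-0.04,"y":0,"z":0,"yaw":0,"hand":0.06},{"x":-0.045,"y":0,"z":0,"yaw":0,"hand":0.06},{"x":-0.045,"y":0,"z":0,"yaw":0,"hand":0.06},{"x":0,"y":0,"z":0,"yaw":0,"hand":0.06},{"x":0,"y":0,"z":0,"yaw":0,"hand":0.06}])

```text
clock: 24.45
eef_pos: [0.4859, -0.3033, 0.1881]
tcp_rot: [[0.003, 0.475, -0.88], [-0.001, -0.88, -0.475], [-1.0, 0.002, -0.002]]
wrist_force: [0.3, 0.9, -0.6]
opening: 0.0601
```

Run:
```python
from h import *
o=manip.get_obs();print(o['clock'],o['eef_pos'],o['wrist_force'])
c,im=shot('wrist','wrist17');np.savez('pics/w17.npz',K=c[0],R=c[1],t=c[2])
shot('scene','scene17');crop('scene17','c31',130,170,350,290,3.5 if 0 else 3)
```

```text
24.45 [ 0.48594259 -0.30330465  0.18809587] [ 0.29796716  0.85459398 -0.60275116]
```

View pics/wrist17.png

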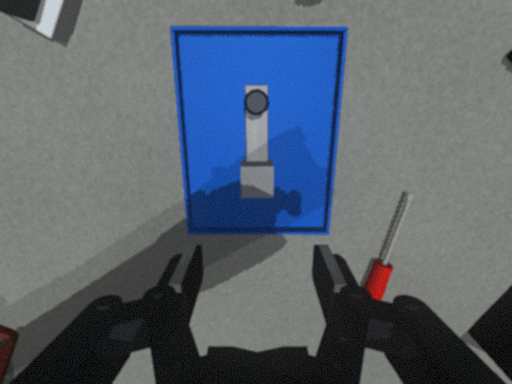

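View pics/c31.png

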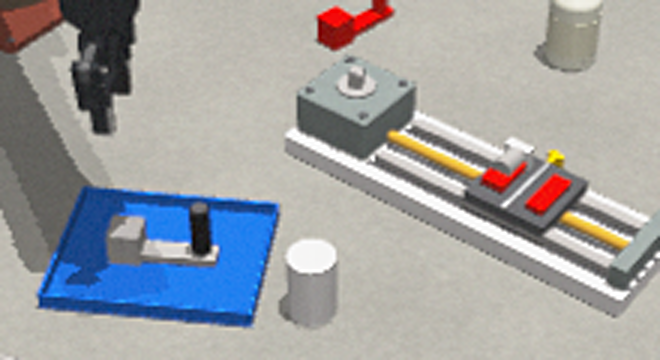

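The crank lies flat in the tray with its handle up: hub at (257,182), handle at (256,102), well clear of the walls. The gripper is clear, and the index still points at the pointer. I hand in.

Run:
```python
from h import *
c=load('w17');x=np.array([np.cos(np.radians(28.3)),np.sin(np.radians(28.3))]);T=np.array([.521,-.285])
for p,z in(((257,179),.043),((256.5,102),.075)):
    b=back(c,p,z)[:2]-T;print((b@x).round(4),(b@[-x[1],x[0]]).round(4))
print(manip.finish_job())
```

```text
-0.0368 0.0005
0.0396 0.0009
the job is handed in; nothing more can be done
None
```

The job is done and handed in at about 24.5 s of the 72 s allowed; no verdict was reported.

- **Winding:** I fitted the bare steel crank fully home on the shaft, contacting at the expected height. I wound it clockwise about 1072° by the handle and held it there for over 0.3 s.
- **Index:** After lift-off a wrist close-up showed the white line running straight into the pointer tip, by eye within about 0.5 mm. The last scene view still shows it there.
- **Tray:** The last picture shows the crank flat in the blue tray, handle up. The hub measures about (-37, 0) mm and the handle about (40, 1) mm from the tray centre, and the gripper is clear.
- **Bystanders:** I touched none of them. The bottle and lens tube look unmoved in the scene views; I did not measure the bystanders, and the last pictures do not cover the spanner.

Two checks were not perfect:
- **Tilt:** When released on the shaft the crank drooped about 5° within its play. I levelled it to about 2° before winding, and it stayed seated.
- **Tray position:** The two cameras disagreed by about 5 mm on the tray centre, well inside the margins.

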